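Pack the grinding wheels flat for the road

TASK

Pack up the two spare grinding wheels for the drive so they lie flat and cannot chip: lay the grey coarse wheel flat and centred on the pile of thin black cutting discs that stands on the round steel base plate, the green fine wheel squarely on top of it with the rims flush, and set the steel cover plate with the horseshoe handle centred on top. The stones are brittle: hold them lightly, set every layer down softly by feel, never drop or press it, and leave the hammer, the loose horseshoe and the nail tin where they lie.

Things in the scene. Friction and masses are not known exactly. Their poses are not given: they have to be found in the camera images.
- wheel_coarse: Coarse grinding wheel, grey with red paper round its bore: a flat stone ring, outer diameter 150 mm, bore 51 mm, 20 mm thick, about 0.66 kg (may vary by 20 percent). It starts leaning in the sloping rack, in the left or right half by chance, underside on the board, rim on the lip. Origin: centre of its underside; z: square to the faces, out of the rack; x: at the start, up the slope.
- coarse_top (a point): Centre of the coarse wheel's upper face, 20 mm above its underside, same axes. Too wide to span: pinch the 49.5 mm of stone with one finger in the bore and one outside the rim at its upper side, gripper square to the face, tips not past the underside or they stand on the layer below. 25 N holds it; over 45 N a finger cracks it.
- wheel_fine: Fine grinding wheel, green with cream paper round its bore: a flat stone ring, outer diameter 150 mm, bore 51 mm, 16 mm thick, about 0.53 kg (may vary by 20 percent). It starts leaning in the sloping rack, in the left or right half by chance, underside on the board, rim on the lip. Origin: centre of its underside; z: square to the faces, out of the rack; x: at the start, up the slope.
- fine_top (a point): Centre of the fine wheel's upper face, 16 mm above its underside, same axes. Take it like the coarse wheel. Both are brittle and count as cracked by a knock or load of over 60 N, by pressing one that is held down with over 35 N, or by letting go more than 4 mm above the layer below (a fall); lower it at 10 to 15 mm/s, stop when a few newtons are felt, then let go.
- rack: Fixed rack of bright sheet steel on blue feet, 356 mm wide, the wheels 85 mm either side of its middle. Its board slopes 28 degrees up and away from the robot to 25 mm past the wheels' upper rims, 0.11 m high; front lip 22 mm, end cheeks 25 mm, middle rib 18 mm. Origin: on the bench, 65 mm under the line of the wheels' centres; x: the way it rises; y: along the lip.
- plate: Fixed round flat steel base plate, diameter 180 mm, 10 mm thick, on three 10 mm rubber feet, with no rim. A pile of thin black cutting discs, diameter 150 mm, lies centred and flat on it and stays put. How many there are differs: the pile is 4 to 40 mm high, which the poses do not tell. Origin: on the bench below the plate's centre; z: up.
- plate_top (a point): Centre of the base plate's flat upper face, 20 mm above the bench, under the middle of the pile of cutting discs; z: up. From here up: pile (4 to 40 mm, found by touch or sight), coarse wheel (20 mm), fine wheel (16 mm), cover plate (5 mm and handle).
- cover: Cover plate: dark steel disc, diameter 140 mm, 5 mm thick, about 0.68 kg, lying flat on the bench. A worn horseshoe is welded upright on it as a handle: an arch in its x-z plane, 112 mm wide and 99 mm high over all, of bar 10 mm thick along y and 20 mm wide. Origin: centre of its underside; z: up; y: square to the arch. Neither drop it nor press it on a wheel with over 50 N.
- cover_grip (a point): Middle of the crown of the horseshoe handle, 88 mm above the cover's underside on its axis; pinch the 10 mm bar here from above, fingers closing along its y axis. The bar reaches 11 mm higher.
- hammer: Loose hammer, wooden handle and steel head, 300 mm long, lying on the bench beyond the base plate: leave it. Origin: under the middle of its length; x: along the handle to the head.
- horseshoe: Loose horseshoe, about 130 mm wide and 115 mm long, 9 mm thick, lying flat on the bench nearer the robot: leave it. Origin: under its middle.
- nail_tin: Red open tin of horseshoe nails, 100 x 140 mm, 40 mm high, on the bench nearer the robot: leave it. Origin: centre of its underside.
Mind the look-alikes: they are no part of the job. Several things look just like the cover: the one meant starts farthest to the robot's left. Of the things shaped like the wheel_coarse, the grey one is meant.

How it is judged:
At the end, for the whole second after the job is handed in: On the pile of cutting discs rest the coarse wheel, the fine wheel, then the cover, handle up: the upper two seated within 3 mm, all level within 0.05 rad, centred within 8 mm on the one below (the coarse wheel on the plate) and 10 mm on the plate, at rest and let go (horizontal distance between wheel_coarse and plate_top below 0.008 m and z of wheel_coarse in the frame of plate_top above 0.001 m and contact force between wheel_coarse and plate above 5 N and horizontal distance between wheel_fine and wheel_coarse below 0.008 m and z of wheel_fine in the frame of wheel_coarse between 0.017 and 0.023 m and horizontal distance between cover and wheel_fine below 0.008 m and z of cover in the frame of wheel_fine between 0.013 and 0.019 m and horizontal distance between each of wheel_fine, cover and plate_top below 0.01 m and angle between each of wheel_coarse, wheel_fine, cover's own z axis and vertical below 0.05 rad and linear speed of each of wheel_coarse, wheel_fine, cover below 0.02 m/s); the robot touches nothing.
It fails at once if a wheel or the cover is let go in the air and falls or tips down (under 8 N between it and the fingers, and it moves at over 0.22 m/s or turns at over 2.5 rad/s: a fall of more than about 4 mm) ((contact force between wheel_coarse and the fingers below 8 N and (linear speed of wheel_coarse above 0.22 m/s or angular speed of wheel_coarse above 2.5 rad/s)) or (contact force between wheel_fine and the fingers below 8 N and (linear speed of wheel_fine above 0.22 m/s or angular speed of wheel_fine above 2.5 rad/s)) or (contact force between cover and the fingers below 8 N and (linear speed of cover above 0.22 m/s or angular speed of cover above 2.5 rad/s))).
It fails at once if a wheel is squeezed: the fingers bear on it with more than 90 N in all, 45 N a finger (contact force between any of wheel_coarse, wheel_fine and the fingers above 90 N).
It fails at once if a wheel is knocked or pressed against the pile on the plate, the rack or the other wheel with more than 60 N, or with more than 35 N while it is held in the fingers to be set down (contact force between any of wheel_coarse, wheel_fine and plate above 60 N or contact force between any of wheel_coarse, wheel_fine and rack above 60 N or contact force between wheel_fine and wheel_coarse above 60 N or (contact force between wheel_coarse and the fingers above 1 N and contact force between wheel_coarse and plate above 35 N) or (contact force between wheel_fine and the fingers above 1 N and contact force between wheel_fine and wheel_coarse above 35 N)).
It fails at once if the cover plate is knocked or pressed on a wheel with more than 50 N (contact force between cover and wheel_coarse above 50 N or contact force between cover and wheel_fine above 50 N).
It fails at once if the hammer, the horseshoe or the nail tin is pushed more than 20 mm from its place (distance of any of hammer, horseshoe, nail_tin from where it was at the start of the episode above 0.02 m).
It also fails if it takes over 72 s, if anything falls off the work surface, if the arm or the gripper's body presses on something with over 40 N, if the wrist force passes 120 N, or if a joint passes its speed limit or range.

ROBOT

A 7-joint arm with a two-finger parallel gripper is mounted at the origin on the work surface. World frame = base frame: x ahead of the robot, y to its left, z up, the work surface at z = 0. Lengths are in m, angles in rad, forces in N, time in s.
With the tool pointing down it reaches from about 0.425 to 0.875 m from the base axis. Payload 4.7 kg.
Tool frame: the origin (TCP) lies at the very end of the fingers, on their centre line; the grasp point (between the pads) lies 19 mm behind it; z points along the fingers, y is the line along which they close (so a half turn about z gives the same grasp; the last joint's range is limited). The gripper opens to 87 mm and grips with 3 to 60 N. Pads are 19 mm wide; open, the fingers measure 117 mm over their backs; the gripper's body (75 mm by 190 mm) begins 51 mm behind the grasp point.
Start: joints at [-1.207, 0.321, -0.07, 1.45, 0.023, 1.371, -0.057], TCP at [0.223, 0.611, 0.223] pointing down, gripper open.
Joint ranges: [-2.86, 2.86], [-0.3, 2.09], [-1.38, 1.24], [0.06, 2.45], [-1.56, 4.7], [0.09, 2.05], [-2.69, 2.69]. Speed limits (rad/s): [2.57, 2.57, 3.14, 3.14, 3.14, 3.14, 3.14].

INTERFACE

Orientations are given as a 3x3 rotation matrix whose columns are the frame's x, y, z axes.
In Python, from bench import manip, eyes gives the robot as it stands.
- The arm moves only by the shell command python3 -m handwheel 'ROWS'. ROWS is JSON, a list of rows, each an object with "delta_pos": the shift along the world's x, y, z in units of 40 mm (1.0 is 40 mm), a list of three; "spin": the turn about the world's z in units of 6 degrees (1.0 is 6 degrees); "hand": the closure, from 0 (fully open) to 1 (shut). In form: [{"delta_pos": [x, y, z], "spin": spin, "hand": hand}, ...]. A call has 1 to 5 rows; each row is the pose to reach, as a shift and turn from the pose commanded when the call began; what a row does not reach only later rows make up. A row lasts 1/10 s, in which the tool goes at most 50 mm and 8.59 degrees, less where a joint would pass 70% of its speed; a pose out of reach is approached as far as the arm can. A call with a gripper value outside its range is refused whole. The fingers move at their own pace and stop on an object; the grip force is fixed at half the most. Time passes only in rows, so rows that repeat a pose let the fingers close. It gives the time, the measured TCP pose, the force, the opening and the grip force at its end, in the units of the state.
- manip.get_state(): the state, without advancing time (a new reading comes with each control period).
- eyes.get_image(name): name is "scene" or "top"; returns a dict with "image" (400x640x3 uint8, blue, green, red), "z_map" (400x640 float32, m along the optical axis (not along the pixel's ray), 0 where there is no reading), "camera_matrix" (3x3 intrinsics, pixels), "R" (3x3) and "t" (3): a world point X has camera coordinates R X + t. Camera axes: x right, y down, z forward; pixel columns grow to the right and rows downward; lengths in m; the calibration is good to about 2 mm. A picture is of the moment at which its call begins.
- manip.hand_in(): hands the job in; it is judged then, once.
Trained networks look in the newest picture that a camera, given by its name, has taken for a name from the list of things; names that differ only in an ending like _2 or _b are one class to them, and where a whole thing is asked for, a point or a joint stands for the part that bears it (a point fixed in the world has none). Each returns a list of dicts, best first, with "confidence" (0 to 1); they miss things now and then, are a little off and sometimes report something else, mostly with a low value. They report only what shows in the picture. A call takes as long as a camera call. They do not tell look-alikes from the thing itself.
- eyes.look_for(camera, label): "centre" ([x, y, z] in m, in world coordinates, good to about 4 mm: the middle of the surface that is visible of it).
The state is a dict: "t": time; "joint_pos": joint angles; "qd": joint speeds; "effort": joint torques, N m; "eef_pos": TCP position; "ee_rot": TCP orientation; "force": force on the tool from outside, world axes, zero at the start; "moment": the same for the moment, N m; "width": finger opening in m; "gripper_force": force on a finger pad.
Only numpy, scipy, OpenCV 4.12 (cv2) and the standard library are available. Lean on these libraries where they do the work, as an engineer would, in place of code of your own. Each camera call takes 0.05 s, during which the arm holds its last target. There are 200 camera calls.

## Working session

There is one attempt and no reset: what is moved stays moved. The work goes in short steps, Python scripts to look and compute and a shell command to move; the robot and the scene stay as the last step left them, time stands still between calls to the robot, and variables do not carry over. Pictures are saved under pics/ and viewed, at most 10 in all, crops included, and the job is handed in when it is done.

```bash
mkdir -p pics; ls
cat > h.py <<'E'
from bench import manip, eyes
import numpy as np, cv2
def cloud(cam):
    d=eyes.get_image(cam); z=d["z_map"]; K=np.array(d["camera_matrix"]); R=np.array(d["R"]); t=np.array(d["t"])
    v,u=np.mgrid[:z.shape[0],:z.shape[1]]
    c=np.stack([(u-K[0,2])/K[0,0]*z,(v-K[1,2])/K[1,1]*z,z],-1)
    P=(c-t)@R; P[z==0]=np.nan
    return d["image"],P
E
python3 - <<'E'
from h import *
for c in("scene","top"):
    im,P=cloud(c); cv2.imwrite(f"pics/{c}0.png",im)
    for l in("wheel_coarse","wheel_fine","rack","plate","cover","hammer","horseshoe","nail_tin"):
        print(c,l,[(np.round(r["centre"],3).tolist(),round(r["confidence"],2)) for r in eyes.look_for(c,l)])
s=manip.get_state(); print({k:np.round(v,3).tolist() for k,v in s.items()})
E
```

```text
pics
scene wheel_coarse [([0.563, 0.306, 0.092], 0.78), ([0.36, 0.266, 0.026], 0.59)]
scene wheel_fine [([0.589, 0.142, 0.086], 0.68)]
scene rack [([0.619, 0.22, 0.092], 0.66)]
scene plate [([0.57, -0.179, 0.034], 0.83), ([0.478, -0.42, 0.002], 0.24)]
scene cover [([0.28, -0.519, 0.005], 0.95), ([0.446, -0.622, 0.007], 0.73), ([0.481, -0.421, 0.005], 0.65)]
scene hammer [([0.76, -0.105, 0.026], 0.81)]
scene horseshoe [([0.412, 0.01, 0.006], 0.78), ([0.621, 0.222, 0.09], 0.58)]
scene nail_tin [([0.317, -0.186, 0.021], 0.61)]
top wheel_coarse [([0.342, 0.268, 0.018], 0.95), ([0.401, 0.014, 0.009], 0.72), ([0.545, 0.309, 0.086], 0.68)]
top wheel_fine [([0.574, 0.141, 0.078], 0.76)]
top rack [([0.597, 0.228, 0.089], 0.66)]
top plate [([0.548, -0.178, 0.031], 0.56)]
top cover [([0.465, -0.419, 0.006], 0.88), ([0.428, -0.625, 0.004], 0.86), ([0.269, -0.513, 0.004], 0.69), ([0.596, 0.226, 0.088], 0.5), ([0.544, 0.31, 0.085], 0.29)]
top hammer []
top horseshoe [([0.402, 0.018, 0.008], 0.84), ([0.324, -0.187, 0.0], 0.55)]
top nail_tin [([0.319, -0.188, 0.003], 0.91)]
{'t': 0.9, 'joint_pos': [-1.207, 0.321, -0.07, 1.45, 0.023, 1.371, -0.057], 'qd': [0.001, -0.0, -0.001, -0.0, 0.001, 0.001, -0.002], 'effort': [-0.0, -49.109, -0.404, -31.278, -0.064, 0.034, 0.0], 'eef_pos': [0.223, 0.611, 0.223], 'ee_rot': [[-0.939, 0.343, 0.0], [0.343, 0.939, 0.0], [-0.0, 0.0, -1.0]], 'force': [-0.006, 0.04, 0.469], 'moment': [-0.004, 0.005, -0.075], 'gripper_force': 0.0, 'width': 0.087}
```

View pics/scene0.png

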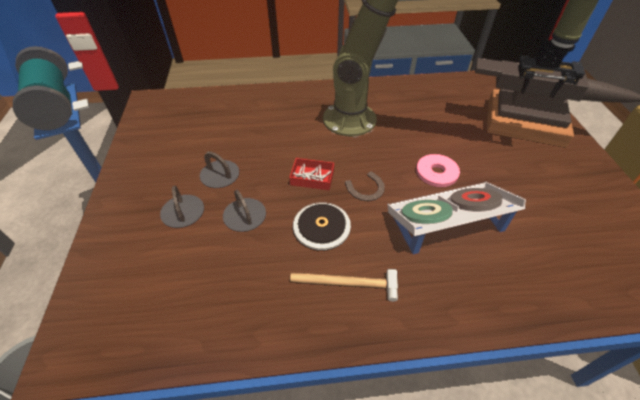

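View pics/top0.png

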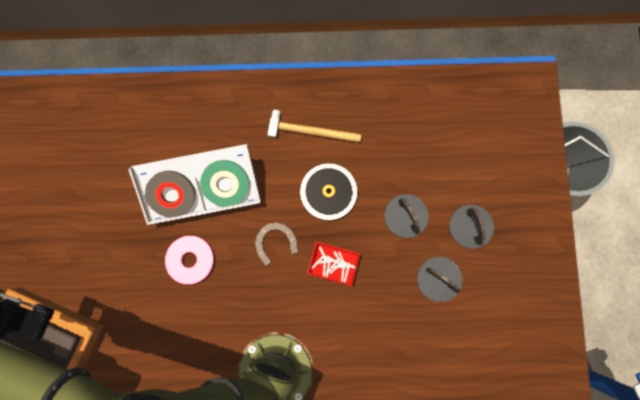

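```bash
cat >> h.py <<'E'
def fitc(Q):
    A=np.c_[2*Q,np.ones(len(Q))]; s=np.linalg.lstsq(A,(Q**2).sum(1),rcond=None)[0]
    return s[:2],np.sqrt(s[2]+s[:2]@s[:2])
def disc(P,mask):
    """plane + outer circle of the masked points: centre, normal, radius"""
    m=mask&np.isfinite(P[...,2]); n,lab,st,_=cv2.connectedComponentsWithStats(m.astype(np.uint8))
    m=lab==1+np.argmax(st[1:,4]); X=P[m]
    for _ in range(4):
        c=np.median(X,0); U,S,V=np.linalg.svd(X-X.mean(0),full_matrices=False); n=V[2]*np.sign(V[2,2]); r=(X-X.mean(0))@n
        X=X[abs(r-np.median(r))<max(.003,1.5*np.median(abs(r)))]
    o=X.mean(0); k=cv2.findContours(m.astype(np.uint8),cv2.RETR_EXTERNAL,cv2.CHAIN_APPROX_NONE)[0]
    k=max(k,key=len)[:,0]; B=P[k[:,1],k[:,0]]; B=B[abs((B-o)@n)<.006]
    e1=np.cross([0,1,0],n); e1/=np.linalg.norm(e1); e2=np.cross(n,e1)
    Q=np.c_[(B-o)@e1,(B-o)@e2]
    for _ in range(3):
        c,R=fitc(Q); q=abs(np.linalg.norm(Q-c,axis=1)-R); Q=Q[q<max(.003,2*np.median(q))]
    return o+c[0]*e1+c[1]*e2,n,R,len(X)
E
python3 - <<'E'
from h import *
for cam in("scene","top"):
    im,P=cloud(cam); hsv=cv2.cvtColor(im,cv2.COLOR_BGR2HSV).astype(int); H,S,V=hsv[...,0],hsv[...,1],hsv[...,2]
    def near(x,y,r): return np.hypot(P[...,0]-x,P[...,1]-y)<r
    m=near(.55,.309,.1)&(P[...,2]>.03)&(S<70)&(V<130)
    f=near(.575,.141,.1)&(H>40)&(H<95)&(S>60)
    p=near(.56,-.178,.1)&(V<75)&(P[...,2]>.015)
    pl=near(.56,-.178,.12)&(P[...,2]>.012)
    g=near(.473,-.42,.09)&(P[...,2]<.015)&(V<100)&(S<110)
    gh=near(.473,-.42,.09)&(P[...,2]>.03); 
    for l,k in dict(coarse=m,fine=f,pile=p,platerim=pl,cover=g).items():
        try:
            c,n,R,N=disc(P,k); print(cam,l,np.round(c,4),"n",np.round(n,3),"R",round(R,4),N)
        except Exception as e: print(cam,l,e,k.sum())
    X=P[gh]; c=X.mean(0); w=np.linalg.svd(X[:,:2]-c[:2],full_matrices=False)[2][0]
    print("handle",c,"dir",w,X[:,2].max(),len(X), "top pts",X[X[:,2]>.085].mean(0))
    b=near(.45,.1,.5)&(abs(P[...,2])<.02); print("bench z",np.nanmedian(P[b][:,2]))
E
```

```text
scene coarse [0.5422 0.3272 0.0837] n [-0.462 -0.08   0.883] R 0.0633 418
scene fine [0.5697 0.0993 0.0733] n [-0.46  -0.063  0.886] R 0.0241 51
scene pile [ 0.555  -0.1779  0.0329] n [-0.003  0.001  1.   ] R 0.0701 1080
scene platerim [ 0.5298 -0.1257  0.033 ] n [0.006 0.    1.   ] R 0.0549 1237
scene cover [ 0.4568 -0.4163  0.0049] n [-0.014  0.017  1.   ] R 0.045 124
handle [ 0.48361545 -0.41754872  0.07253838] dir [0.90424767 0.42700838] 0.1007661533938414 166 top pts [ 0.47762074 -0.41932283  0.09356354]
bench z -2.282056890340395e-05
top coarse [0.5421 0.3066 0.0819] n [-0.461 -0.087  0.883] R 0.0702 605
top fine [0.572  0.1428 0.0784] n [-0.46  -0.081  0.884] R 0.0716 781
top pile [ 0.5505 -0.177   0.032 ] n [-0.18  -0.89   0.419] R 0.004 7
top platerim [ 0.5488 -0.1766  0.0312] n [-0.004  0.002  1.   ] R 0.0849 1214
top cover [ 0.4604 -0.4149  0.0065] n [ 0.057 -0.141  0.988] R 0.043 67
handle [ 0.4647963  -0.42252096  0.07840449] dir [-0.91249561 -0.40908649] 0.10287628619488991 188 top pts [ 0.46700069 -0.42289893  0.09358044]
bench z -0.0010599274432677884
```

```bash
cat >> h.py <<'E'
from scipy.optimize import least_squares
def ringfit(cam_d,mask,o,n,R0):
    """outer contour of mask, rays cut with plane (o,n); robust circle"""
    K=np.array(cam_d["camera_matrix"]);Rm=np.array(cam_d["R"]);t=np.array(cam_d["t"])
    m=cv2.morphologyEx(mask.astype(np.uint8),cv2.MORPH_CLOSE,np.ones((3,3)))
    k=max(cv2.findContours(m,cv2.RETR_EXTERNAL,cv2.CHAIN_APPROX_NONE)[0],key=cv2.contourArea)
    k=cv2.convexHull(k)[:,0].astype(float); k=np.array(k)
    k=np.concatenate([np.linspace(a,b,6)[:-1] for a,b in zip(k,np.roll(k,-1,0))])
    ray=(np.c_[(k[:,0]-K[0,2])/K[0,0],(k[:,1]-K[1,2])/K[1,1],np.ones(len(k))])@Rm
    C=-Rm.T@t; n=np.array(n)/np.linalg.norm(n); o=np.array(o,float)
    X=C+ray*(((o-C)@n)/(ray@n))[:,None]
    e1=np.cross([0,1,0],n); e1/=np.linalg.norm(e1); e2=np.cross(n,e1); Q=np.c_[(X-o)@e1,(X-o)@e2]
    s=least_squares(lambda p:np.linalg.norm(Q-p[:2],axis=1)-p[2],[*Q.mean(0),R0],loss="soft_l1",f_scale=.001).x
    r=np.linalg.norm(Q-s[:2],axis=1)-s[2]
    return o+s[0]*e1+s[1]*e2,s[2],np.std(r)
E
python3 - <<'E'
from h import *
n=[-.461,-.085,.883]
for cam in("scene","top"):
    d=eyes.get_image(cam); im,P=cloud(cam); hsv=cv2.cvtColor(im,cv2.COLOR_BGR2HSV).astype(int); H,S,V=hsv[...,0],hsv[...,1],hsv[...,2]
    print(cam,"campos",-np.array(d["R"]).T@d["t"], "f",d["camera_matrix"][0][0])
    def near(x,y,r): return np.hypot(P[...,0]-x,P[...,1]-y)<r
    L=dict(coarse=(near(.548,.307,.095)&(S<80)&(V<130)&(P[...,2]>.03),[.542,.307,.083],n,.075),
     redpaper=(near(.548,.307,.06)&((H<8)|(H>172))&(S>140),[.542,.307,.083],n,.035),
     fine=(near(.575,.141,.095)&(H>40)&(H<95)&(S>60),[.572,.142,.0785],n,.075),
     white=(near(.555,-.178,.115)&(S<60)&(V>120),[0,0,.02],[0,0,1],.09),
     pile=(near(.555,-.178,.085)&(V<80),[0,0,.032],[0,0,1],.075),
     cover=(near(.473,-.42,.085)&(V<110)&(S<90),[0,0,.005],[0,0,1],.07))
    for l,a in L.items():
        try: c,R,e=ringfit(d,*a); print(l,np.round(c,4),round(R,4),round(e,4),a[0].sum())
        except Exception as x: print(l,x,a[0].sum())
E
```

```text
scene campos [ 1.27028227 -0.25145055  0.95937928] f 375.74893502574275
coarse [0.5558 0.2953 0.0891] 0.0876 0.0084 695
redpaper [0.54   0.3109 0.0824] 0.0396 0.001 139
fine [0.6098 0.1432 0.0984] 0.0445 0.0079 124
white [ 0.5531 -0.1771  0.02  ] 0.0911 0.0009 681
pile [ 0.5552 -0.1775  0.032 ] 0.0722 0.0011 1217
cover [ 0.47   -0.4226  0.005 ] 0.0694 0.0114 994
top campos [ 0.33047626 -0.16497983  1.40897592] f 441.2131009357696
coarse [0.5426 0.3054 0.0832] 0.0713 0.0016 919
redpaper [0.5397 0.3108 0.0822] 0.0424 0.0004 394
fine [0.5721 0.1428 0.0786] 0.0723 0.0007 1122
white [ 0.5494 -0.1766  0.02  ] 0.0906 0.0007 917
pile [ 0.5493 -0.1824  0.032 ] 0.063 0.0121 302
cover [ 0.461  -0.4258  0.005 ] 0.0612 0.0115 300
```

```bash
python3 -m handwheel '[{"delta_pos":[0.8,-0.75,0],"spin":0.5,"hand":1},{"delta_pos":[1.6,-1.5,0],"spin":1,"hand":1},{"delta_pos":[2.4,-2.25,0],"spin":1.5,"hand":1},{"delta_pos":[3.2,-3,0],"spin":2,"hand":1},{"delta_pos":[4,-3.75,0],"spin":2.5,"hand":1}]'
python3 -m handwheel '[{"delta_pos":[0.8,-0.75,0],"spin":0.5,"hand":1},{"delta_pos":[1.6,-1.5,0],"spin":1,"hand":1},{"delta_pos":[2.4,-2.25,0],"spin":1.5,"hand":1},{"delta_pos":[3.2,-3,0],"spin":2,"hand":1},{"delta_pos":[4.05,-3.75,-0.5],"spin":2.58,"hand":1}]'
python3 -m handwheel '[{"delta_pos":[0,0,0],"spin":0,"hand":1}]'
python3 -c "
from h import *
s=manip.get_state();print(np.round(s['ee_rot'],3),s['joint_pos'])"
```

```text
t: 1.7
eef_pos: [0.384, 0.4593, 0.2228]
ee_rot: [[-0.996, 0.086, 0.0], [0.086, 0.996, 0.001], [-0.0, 0.001, -1.0]]
force: [0.3, 0.5, -0.2]
width: 0.0552
gripper_force: 0.0
t: 2.2
eef_pos: [0.5475, 0.3105, 0.2058]
ee_rot: [[-0.983, -0.184, 0.005], [-0.184, 0.983, 0.004], [-0.006, 0.003, -1.0]]
force: [0.4, 0.7, 0.7]
width: 0.0148
gripper_force: 0.0
t: 2.3
eef_pos: [0.5494, 0.3017, 0.2001]
ee_rot: [[-0.985, -0.171, 0.0], [-0.171, 0.985, -0.007], [0.001, -0.006, -1.0]]
force: [-0.0, -0.9, -0.6]
width: 0.0069
gripper_force: 0.0
[[-0.985 -0.171  0.   ]
 [-0.171  0.985 -0.007]
 [ 0.001 -0.006 -1.   ]] [-0.65647396  0.28300776  0.13287122  1.54718857 -0.03236625  1.31710627
  1.22174565]
```

```bash
python3 -m handwheel '[{"delta_pos":[0,0,-0.8],"spin":0.1,"hand":1},{"delta_pos":[0,0,-1.6],"spin":0.1,"hand":1},{"delta_pos":[0,0,-2.2],"spin":0.1,"hand":1},{"delta_pos":[0,0,-2.5],"spin":0.1,"hand":1},{"delta_pos":[0,0,-2.5],"spin":0.1,"hand":1}]'
```

```text
t: 2.8
eef_pos: [0.5434, 0.3103, 0.1008]
ee_rot: [[-0.981, -0.192, -0.003], [-0.192, 0.981, -0.002], [0.003, -0.001, -1.0]]
force: [0.2, -0.3, -0.6]
width: 0.0004
gripper_force: 0.0
```

Run:
```python
from h import *
im,P=cloud("top"); print(manip.get_state()["eef_pos"],manip.get_state()["force"])
cv2.imwrite("pics/t1.png",cv2.resize(im[120:240,110:290],None,fx=4,fy=4,interpolation=cv2.INTER_CUBIC))
```

```text
[0.54448931 0.31082895 0.10247545] [ 0.00684031 -0.67178812  0.40928098]
```

```bash
python3 -m handwheel '[{"delta_pos":[0,0,-0.3],"spin":0,"hand":1},{"delta_pos":[0,0,-0.6],"spin":0,"hand":1},{"delta_pos":[0,0,-0.65],"spin":0,"hand":1},{"delta_pos":[0,0,-0.65],"spin":0,"hand":1}]'
python3 -m handwheel '[{"delta_pos":[0.02,-0.1,0],"spin":0,"hand":1},{"delta_pos":[0.035,-0.2,0],"spin":0,"hand":1},{"delta_pos":[0.04,-0.23,0],"spin":0,"hand":1},{"delta_pos":[0.05,-0.26,0],"spin":0,"hand":1},{"delta_pos":[0.05,-0.28,0],"spin":0,"hand":1}]'
```

```text
t: 3.25
eef_pos: [0.5444, 0.3104, 0.0759]
ee_rot: [[-0.981, -0.192, -0.001], [-0.192, 0.981, -0.001], [0.001, -0.0, -1.0]]
force: [-0.1, -0.0, -0.1]
width: 0.0002
gripper_force: 0.0
t: 3.75
eef_pos: [0.5467, 0.3007, 0.077]
ee_rot: [[-0.981, -0.192, 0.0], [-0.192, 0.981, 0.002], [-0.001, 0.002, -1.0]]
force: [-0.9, 3.4, -0.1]
width: 0.0007
gripper_force: 1.4
```

```bash
python3 -m handwheel '[{"delta_pos":[0.007,-0.035,0],"spin":0,"hand":1},{"delta_pos":[0.014,-0.07,0],"spin":0,"hand":1},{"delta_pos":[0.02,-0.1,0],"spin":0,"hand":1},{"delta_pos":[0.02,-0.12,0],"spin":0,"hand":1}]'
python3 -m handwheel '[{"delta_pos":[0.005,-0.025,0],"spin":0,"hand":1},{"delta_pos":[0.01,-0.05,0],"spin":0,"hand":1},{"delta_pos":[0.01,-0.05,0],"spin":0,"hand":1}]'
```

```text
t: 4.15
eef_pos: [0.5474, 0.2951, 0.0767]
ee_rot: [[-0.981, -0.192, -0.0], [-0.192, 0.981, 0.001], [-0.0, 0.001, -1.0]]
force: [-1.3, 4.3, 0.5]
width: -0.0001
gripper_force: 2.1
t: 4.45
eef_pos: [0.5478, 0.2926, 0.0766]
ee_rot: [[-0.982, -0.191, -0.0], [-0.191, 0.982, 0.0], [0.0, 0.0, -1.0]]
force: [-2.2, 4.0, 1.9]
width: 0.0007
gripper_force: 2.3
```

```bash
python3 -m handwheel '[{"delta_pos":[0.005,-0.025,0],"spin":0,"hand":1},{"delta_pos":[0.01,-0.05,0],"spin":0,"hand":1},{"delta_pos":[0.01,-0.05,0],"spin":0,"hand":1}]'
python3 -m handwheel '[{"delta_pos":[0,0.05,0],"spin":0,"hand":1},{"delta_pos":[0,0.15,0],"spin":0,"hand":1},{"delta_pos":[0,0.15,0.5],"spin":0,"hand":0.36},{"delta_pos":[0,0.15,1.5],"spin":0,"hand":0.36},{"delta_pos":[-0.4,3.5,2.5],"spin":0,"hand":0.36}]'
python3 - <<'E'
from h import *
n=[-.461,-.085,.883]
d=eyes.get_image("top"); im,P=cloud("top"); hsv=cv2.cvtColor(im,cv2.COLOR_BGR2HSV).astype(int); H,S,V=hsv[...,0],hsv[...,1],hsv[...,2]
near=lambda x,y,r:np.hypot(P[...,0]-x,P[...,1]-y)<r
print(ringfit(d,near(.548,.3,.06)&((H<8)|(H>172))&(S>140),[.541,.303,.083],n,.035),manip.get_state()["eef_pos"])
cv2.imwrite("pics/t2.png",cv2.resize(im[120:240,110:290],None,fx=4,fy=4,interpolation=cv2.INTER_CUBIC))
E
```

```text
t: 4.75
eef_pos: [0.548, 0.2907, 0.0765]
ee_rot: [[-0.981, -0.192, -0.001], [-0.192, 0.981, 0.0], [0.001, 0.0, -1.0]]
force: [-2.9, 4.7, 1.9]
width: 0.0006
gripper_force: 2.5
t: 5.25
eef_pos: [0.5495, 0.3348, 0.1547]
ee_rot: [[-0.984, -0.178, 0.008], [-0.178, 0.984, -0.005], [-0.007, -0.006, -1.0]]
force: [1.8, 0.2, 0.5]
width: 0.0169
gripper_force: 0.0
(array([0.54197199, 0.30228889, 0.08343901]), np.float64(0.041899696984963486), np.float64(0.0015715526660507548)) [0.54255463 0.35131419 0.15392562]
```

View pics/t2.png

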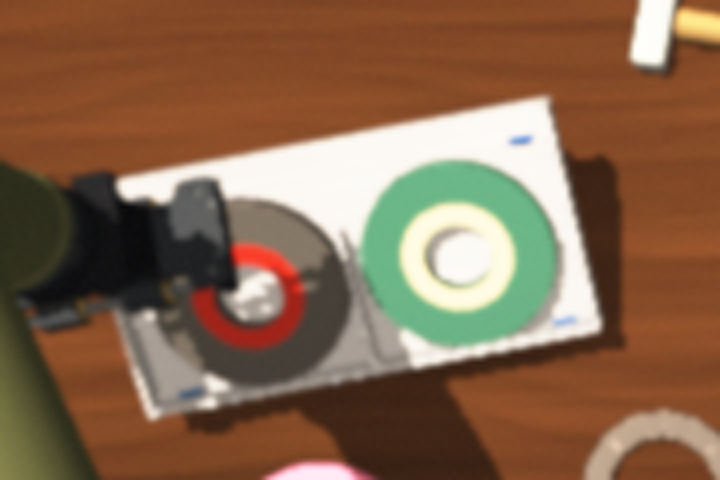

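```bash
python3 -m handwheel '[{"delta_pos":[0,0,0],"spin":0,"hand":0.36},{"delta_pos":[0,0,0],"spin":0,"hand":0.36},{"delta_pos":[0,0,0],"spin":0,"hand":0.36}]'
```

```text
t: 5.65
eef_pos: [0.5432, 0.3421, 0.1498]
ee_rot: [[-0.982, -0.189, -0.001], [-0.189, 0.982, -0.002], [0.001, -0.002, -1.0]]
force: [-0.0, -0.4, 0.7]
width: 0.0483
gripper_force: 0.0
```

```bash
python3 -m handwheel '[{"delta_pos":[-0.12,0.21,0],"spin":0,"hand":0.36},{"delta_pos":[-0.12,0.21,-0.6],"spin":0,"hand":0.36},{"delta_pos":[-0.12,0.21,-1.15],"spin":0,"hand":0.36},{"delta_pos":[-0.12,0.21,-1.3],"spin":0,"hand":0.36},{"delta_pos":[-0.12,0.21,-1.3],"spin":0,"hand":0.36}]'
python3 -m handwheel '[{"delta_pos":[0,0,-0.1],"spin":0,"hand":0.36},{"delta_pos":[0,0,-0.2],"spin":0,"hand":0.36},{"delta_pos":[0,0,-0.3],"spin":0,"hand":0.36},{"delta_pos":[0,0,-0.3],"spin":0,"hand":0.36}]'
```

```text
t: 6.15
eef_pos: [0.5371, 0.3522, 0.0976]
ee_rot: [[-0.982, -0.191, -0.002], [-0.191, 0.982, -0.001], [0.002, -0.001, -1.0]]
force: [-0.3, 1.2, 0.2]
width: 0.0559
gripper_force: 0.0
t: 6.55
eef_pos: [0.5377, 0.3525, 0.0865]
ee_rot: [[-0.982, -0.191, -0.0], [-0.191, 0.982, -0.0], [0.0, -0.0, -1.0]]
force: [-1.2, 0.0, -0.5]
width: 0.0556
gripper_force: 0.0
```

```bash
python3 -m handwheel '[{"delta_pos":[0,0,-0.1],"spin":0,"hand":0.36},{"delta_pos":[0,0,-0.18],"spin":0,"hand":0.36},{"delta_pos":[0,0,-0.18],"spin":0,"hand":0.36}]'
python3 -m handwheel '[{"delta_pos":[0,0,-0.07],"spin":0,"hand":0.36},{"delta_pos":[0,0,-0.15],"spin":0,"hand":0.36},{"delta_pos":[0,0,-0.15],"spin":0,"hand":0.36}]'
```

```text
t: 6.85
eef_pos: [0.5375, 0.3524, 0.0789]
ee_rot: [[-0.981, -0.192, -0.001], [-0.192, 0.981, -0.001], [0.001, -0.0, -1.0]]
force: [0.3, 0.2, 0.1]
width: 0.0555
gripper_force: 0.0
t: 7.15
eef_pos: [0.5376, 0.3524, 0.073]
ee_rot: [[-0.981, -0.192, -0.001], [-0.192, 0.981, -0.0], [0.001, -0.0, -1.0]]
force: [0.2, 1.6, -0.2]
width: 0.0555
gripper_force: 0.0
```

```bash
python3 -m handwheel '[{"delta_pos":[0,0,0],"spin":0,"hand":0.4},{"delta_pos":[0,0,0],"spin":0,"hand":0.43},{"delta_pos":[0,0,0],"spin":0,"hand":0.46},{"delta_pos":[0,0,0],"spin":0,"hand":0.5}]'
python3 -m handwheel '[{"delta_pos":[0,0,0],"spin":0,"hand":1},{"delta_pos":[0,0,0],"spin":0,"hand":1},{"delta_pos":[0,0,0],"spin":0,"hand":1}]'
```

```text
t: 7.55
eef_pos: [0.537, 0.3531, 0.0732]
ee_rot: [[-0.982, -0.191, -0.001], [-0.191, 0.982, 0.0], [0.001, 0.001, -1.0]]
force: [-2.2, 1.5, -1.8]
width: 0.0495
gripper_force: 28.8
t: 7.85
eef_pos: [0.537, 0.3529, 0.0732]
ee_rot: [[-0.981, -0.192, -0.001], [-0.192, 0.981, -0.0], [0.001, 0.0, -1.0]]
force: [-2.7, 0.6, -3.3]
width: 0.0501
gripper_force: 28.8
```

```bash
python3 -m handwheel '[{"delta_pos":[0,0,0.05],"spin":0,"hand":1},{"delta_pos":[0,0,0.12],"spin":0,"hand":1},{"delta_pos":[0,0,0.2],"spin":0,"hand":1},{"delta_pos":[0,0,0.3],"spin":0,"hand":1},{"delta_pos":[0,0,0.4],"spin":0,"hand":1}]'
python3 -m handwheel '[{"delta_pos":[0,0,0.1],"spin":0,"hand":1},{"delta_pos":[0,0,0.25],"spin":0,"hand":1},{"delta_pos":[0,0,0.4],"spin":0,"hand":1},{"delta_pos":[0,0,0.55],"spin":0,"hand":1},{"delta_pos":[0,0,0.7],"spin":0,"hand":1}]'
```

```text
t: 8.35
eef_pos: [0.5382, 0.3524, 0.0899]
ee_rot: [[-0.982, -0.191, 0.0], [-0.191, 0.982, -0.0], [-0.0, -0.0, -1.0]]
force: [-0.8, 1.5, -8.6]
width: 0.0494
gripper_force: 29.3
t: 8.85
eef_pos: [0.5382, 0.3523, 0.1183]
ee_rot: [[-0.982, -0.191, 0.0], [-0.191, 0.982, -0.0], [-0.0, -0.0, -1.0]]
force: [0.2, -0.1, -7.2]
width: 0.0496
gripper_force: 29.4
```

Run:
```python
from h import *
for cam in("top","scene"):
    im,P=cloud(cam); hsv=cv2.cvtColor(im,cv2.COLOR_BGR2HSV).astype(int); H,S,V=hsv[...,0],hsv[...,1],hsv[...,2]
    m=(np.hypot(P[...,0]-.545,P[...,1]-.30)<.06)&((H<8)|(H>172))&(S>120)&(P[...,2]>.05)
    try: print(cam,disc(P,m))
    except Exception as e: print(e,m.sum())
    if cam=="scene": cv2.imwrite("pics/s3.png",cv2.resize(im[140:280,360:560],None,fx=4,fy=4,interpolation=cv2.INTER_CUBIC))
```

```text
top (array([0.52825383, 0.28182634, 0.16506297]), array([0.59361306, 0.8025329 , 0.05970325]), np.float64(0.05544663487710956), 73)
scene (array([0.54515409, 0.30443988, 0.1285786 ]), array([-0.4379587 , -0.08427784,  0.89503599]), np.float64(0.040164243411132755), 140)
```

View pics/s3.png

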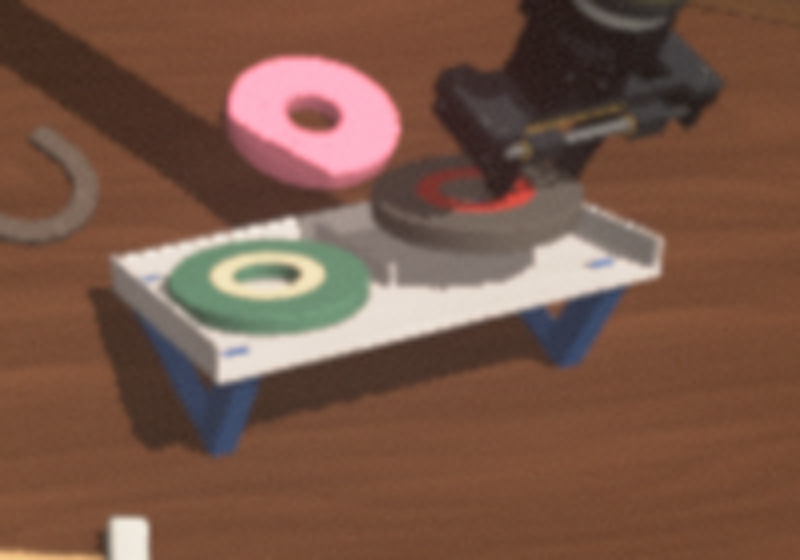

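```bash
python3 -m handwheel '[{"delta_pos":[0,0,0.3],"spin":0,"hand":1},{"delta_pos":[0,0,0.7],"spin":0,"hand":1},{"delta_pos":[0,0,1.2],"spin":0,"hand":1},{"delta_pos":[0,-0.2,1.6],"spin":0,"hand":1},{"delta_pos":[0,-0.6,1.9],"spin":0,"hand":1}]'
python3 -m handwheel '[{"delta_pos":[0,-0.6,0],"spin":0,"hand":1},{"delta_pos":[0,-1.3,0],"spin":0,"hand":1},{"delta_pos":[0,-2,0],"spin":0,"hand":1},{"delta_pos":[0,-2.8,0],"spin":0,"hand":1},{"delta_pos":[0,-3.6,0],"spin":0,"hand":1}]'
python3 -m handwheel '[{"delta_pos":[0,-0.8,0],"spin":0,"hand":1},{"delta_pos":[0,-1.6,0],"spin":0,"hand":1},{"delta_pos":[0,-2.4,0],"spin":0,"hand":1},{"delta_pos":[0,-3.2,0],"spin":0,"hand":1},{"delta_pos":[0,-4,0],"spin":0,"hand":1}]'
python3 -m handwheel '[{"delta_pos":[0,-0.8,0],"spin":0,"hand":1},{"delta_pos":[0.02,-1.6,0],"spin":0,"hand":1},{"delta_pos":[0.05,-2.4,0],"spin":0,"hand":1},{"delta_pos":[0.05,-3.1,0],"spin":0,"hand":1},{"delta_pos":[0.05,-3.6,0],"spin":0,"hand":1}]'
python3 -m handwheel '[{"delta_pos":[0,-0.15,0],"spin":0,"hand":1},{"delta_pos":[0,-0.2,0],"spin":0,"hand":1},{"delta_pos":[0,-0.2,0],"spin":0,"hand":1},{"delta_pos":[0,-0.2,0],"spin":0,"hand":1}]'
```

```text
t: 9.45
eef_pos: [0.538, 0.3298, 0.196]
ee_rot: [[-0.981, -0.194, 0.002], [-0.194, 0.981, 0.002], [-0.002, 0.002, -1.0]]
force: [0.9, 0.6, -6.8]
width: 0.0495
gripper_force: 29.8
t: 9.95
eef_pos: [0.5375, 0.1815, 0.1941]
ee_rot: [[-0.982, -0.19, -0.0], [-0.19, 0.982, -0.0], [0.0, -0.0, -1.0]]
force: [0.1, -0.9, -6.5]
width: 0.0496
gripper_force: 29.8
t: 10.45
eef_pos: [0.5368, 0.0215, 0.1942]
ee_rot: [[-0.982, -0.19, -0.0], [-0.19, 0.982, 0.0], [0.0, 0.0, -1.0]]
force: [0.3, -0.4, -6.6]
width: 0.0491
gripper_force: 29.8
t: 10.95
eef_pos: [0.538, -0.1238, 0.1942]
ee_rot: [[-0.982, -0.187, -0.001], [-0.187, 0.982, -0.001], [0.001, -0.001, -1.0]]
force: [0.4, -0.3, -6.5]
width: 0.0496
gripper_force: 29.8
t: 11.35
eef_pos: [0.5399, -0.1256, 0.1936]
ee_rot: [[-0.981, -0.194, -0.0], [-0.194, 0.981, 0.001], [-0.0, 0.001, -1.0]]
force: [0.2, 0.5, -7.1]
width: 0.0497
gripper_force: 29.8
```

Run:
```python
from h import *
for cam in("top","scene"):
    d=eyes.get_image(cam); im,P=cloud(cam); hsv=cv2.cvtColor(im,cv2.COLOR_BGR2HSV).astype(int); H,S,V=hsv[...,0],hsv[...,1],hsv[...,2]
    m=(np.hypot(P[...,0]-.545,P[...,1]+.177)<.06)&((H<8)|(H>172))&(S>120)&(P[...,2]>.12)
    try:
        c,n,R,N=disc(P,m); print(cam,c,n,R,N); print(ringfit(d,m,c,n,.04))
    except Exception as e: print(e,m.sum())
```

```text
top [ 0.51479007 -0.18196481  0.23308349] [0.97189487 0.22535711 0.06807737] 0.05310423965606047 66
(array([0.44558793, 0.13115167, 0.18452377]), np.float64(0.35097471341267483), np.float64(0.02508685467256028))
scene [ 0.54640332 -0.17585568  0.20261214] [-0.43628125 -0.08180469  0.89608407] 0.0401344286635207 134
(array([ 0.54484613, -0.17616927,  0.20182535]), np.float64(0.04224730986035709), np.float64(0.0013184897842643875))
```

```bash
python3 -m handwheel '[{"delta_pos":[0.065,-0.05,-0.4],"spin":0,"hand":1},{"delta_pos":[0.065,-0.05,-1.1],"spin":0,"hand":1},{"delta_pos":[0.065,-0.05,-1.8],"spin":0,"hand":1},{"delta_pos":[0.065,-0.05,-2.3],"spin":0,"hand":1},{"delta_pos":[0.065,-0.05,-2.5],"spin":0,"hand":1}]'
python3 -m handwheel '[{"delta_pos":[0,0,-0.05],"spin":0,"hand":1},{"delta_pos":[0,0,-0.1],"spin":0,"hand":1},{"delta_pos":[0,0,-0.15],"spin":0,"hand":1},{"delta_pos":[0,0,-0.2],"spin":0,"hand":1}]'
for i in 1; do python3 -m handwheel '[{"delta_pos":[0,0,-0.03],"spin":0,"hand":1},{"delta_pos":[0,0,-0.06],"spin":0,"hand":1},{"delta_pos":[0,0,-0.09],"spin":0,"hand":1},{"delta_pos":[0,0,-0.12],"spin":0,"hand":1},{"delta_pos":[0,0,-0.15],"spin":0,"hand":1}]'; done
```

```text
t: 12.05
eef_pos: [0.5408, -0.1285, 0.0912]
ee_rot: [[-0.981, -0.192, -0.004], [-0.192, 0.981, 0.001], [0.004, 0.001, -1.0]]
force: [0.2, -0.2, -6.7]
width: 0.0493
gripper_force: 29.9
t: 12.45
eef_pos: [0.5433, -0.1295, 0.0866]
ee_rot: [[-0.981, -0.192, 0.002], [-0.192, 0.981, -0.0], [-0.002, -0.0, -1.0]]
force: [0.3, -0.5, -7.1]
width: 0.0496
gripper_force: 29.9
t: 12.95
eef_pos: [0.5425, -0.1294, 0.0795]
ee_rot: [[-0.982, -0.191, 0.0], [-0.191, 0.982, 0.0], [-0.0, 0.0, -1.0]]
force: [0.4, -0.8, -7.1]
width: 0.0496
gripper_force: 29.9
```

```bash
python3 -m handwheel '[{"delta_pos":[0,0,-0.03],"spin":0,"hand":1},{"delta_pos":[0,0,-0.06],"spin":0,"hand":1},{"delta_pos":[0,0,-0.09],"spin":0,"hand":1},{"delta_pos":[0,0,-0.12],"spin":0,"hand":1},{"delta_pos":[0,0,-0.15],"spin":0,"hand":1}]' | grep -v rot
python3 -m handwheel '[{"delta_pos":[0,0,-0.03],"spin":0,"hand":1},{"delta_pos":[0,0,-0.06],"spin":0,"hand":1},{"delta_pos":[0,0,-0.06],"spin":0,"hand":1}]' | grep -v rot
```

```text
t: 13.45
eef_pos: [0.5427, -0.1293, 0.0736]
force: [0.4, 1.1, -5.7]
width: 0.0494
gripper_force: 29.7
t: 13.75
eef_pos: [0.543, -0.1294, 0.0715]
force: [1.4, -0.1, -5.2]
width: 0.0494
gripper_force: 30.5
```

Touching at the low rim as expected (force falls from -7.1 to -5.2). Continue gently; it should pivot flat.

```bash
python3 -m handwheel '[{"delta_pos":[0,0,-0.03],"spin":0,"hand":1},{"delta_pos":[0,0,-0.06],"spin":0,"hand":1},{"delta_pos":[0,0,-0.09],"spin":0,"hand":1}]' | grep -v rot
python3 -m handwheel '[{"delta_pos":[0,0,-0.03],"spin":0,"hand":1},{"delta_pos":[0,0,-0.06],"spin":0,"hand":1},{"delta_pos":[0,0,-0.09],"spin":0,"hand":1}]' | grep -v rot
```

```text
t: 14.05
eef_pos: [0.5427, -0.1294, 0.0676]
force: [1.4, 0.1, -5.2]
width: 0.0491
gripper_force: 30.0
t: 14.35
eef_pos: [0.5423, -0.1294, 0.0638]
force: [1.7, -0.0, -4.9]
width: 0.0492
gripper_force: 29.5
```

```bash
python3 -m handwheel '[{"delta_pos":[0,0,-0.04],"spin":0,"hand":1},{"delta_pos":[0,0,-0.07],"spin":0,"hand":1},{"delta_pos":[0,0,-0.1],"spin":0,"hand":1},{"delta_pos":[0,0,-0.13],"spin":0,"hand":1},{"delta_pos":[0,0,-0.16],"spin":0,"hand":1}]' | grep -v rot
python3 -m handwheel '[{"delta_pos":[0,0,-0.03],"spin":0,"hand":1},{"delta_pos":[0,0,-0.06],"spin":0,"hand":1},{"delta_pos":[0,0,-0.09],"spin":0,"hand":1},{"delta_pos":[0,0,-0.12],"spin":0,"hand":1}]' | grep -v rot
python3 -m handwheel '[{"delta_pos":[0,0,-0.03],"spin":0,"hand":1},{"delta_pos":[0,0,-0.06],"spin":0,"hand":1},{"delta_pos":[0,0,-0.09],"spin":0,"hand":1}]' | grep -v rot
```

```text
t: 14.85
eef_pos: [0.5425, -0.1294, 0.0575]
force: [1.2, 0.6, -5.1]
width: 0.0488
gripper_force: 30.0
t: 15.25
eef_pos: [0.5425, -0.1293, 0.0527]
force: [0.6, 0.2, -4.1]
width: 0.0486
gripper_force: 29.8
t: 15.55
eef_pos: [0.5427, -0.1293, 0.0492]
force: [1.7, 1.4, -3.6]
width: 0.0487
gripper_force: 29.9
```

```bash
python3 -m handwheel '[{"delta_pos":[0,0,-0.03],"spin":0,"hand":1},{"delta_pos":[0,0,-0.06],"spin":0,"hand":1},{"delta_pos":[0,0,-0.06],"spin":0,"hand":1}]' | grep -v rot
python3 -m handwheel '[{"delta_pos":[0,0,-0.03],"spin":0,"hand":1},{"delta_pos":[0,0,-0.05],"spin":0,"hand":1},{"delta_pos":[0,0,-0.05],"spin":0,"hand":1}]' | grep -v rot
python3 - <<'E'
from h import *
im,P=cloud("scene"); hsv=cv2.cvtColor(im,cv2.COLOR_BGR2HSV).astype(int); H,S,V=hsv[...,0],hsv[...,1],hsv[...,2]
m=(np.hypot(P[...,0]-.555,P[...,1]+.177)<.06)&((H<8)|(H>172))&(S>120)&(P[...,2]>.03)
print(disc(P,m))
E
```

```text
t: 15.85
eef_pos: [0.5429, -0.129, 0.0472]
force: [0.2, 1.9, -0.2]
width: 0.0487
gripper_force: 30.5
t: 16.15
eef_pos: [0.5431, -0.1288, 0.0457]
force: [-0.7, 4.6, 5.1]
width: 0.0487
gripper_force: 31.1
(array([ 0.5520929 , -0.17876795,  0.05285112]), array([-0.01941909,  0.00573844,  0.99979496]), np.float64(0.04127138813259104), 160)
```

```bash
python3 -m handwheel '[{"delta_pos":[0,0,0.02],"spin":0,"hand":1},{"delta_pos":[0,0,0.02],"spin":0,"hand":0.38},{"delta_pos":[0,0,0.02],"spin":0,"hand":0.36},{"delta_pos":[0,0,0.02],"spin":0,"hand":0.34}]' | grep -v rot
python3 -m handwheel '[{"delta_pos":[0,0,0.3],"spin":0,"hand":0.34},{"delta_pos":[0,0,0.9],"spin":0,"hand":0.34},{"delta_pos":[0,0,1.7],"spin":0,"hand":0.6},{"delta_pos":[0,0.5,2.7],"spin":0,"hand":1},{"delta_pos":[0,1.5,3.5],"spin":0,"hand":1}]' | grep -v rot
python3 - <<'E'
from h import *
for cam in("top","scene"):
    d=eyes.get_image(cam); im,P=cloud(cam); hsv=cv2.cvtColor(im,cv2.COLOR_BGR2HSV).astype(int); H,S,V=hsv[...,0],hsv[...,1],hsv[...,2]
    nr=np.hypot(P[...,0]-.555,P[...,1]+.177); m=(nr<.06)&((H<8)|(H>172))&(S>120)&(P[...,2]>.03)
    c,n,R,N=disc(P,m); print(cam,c,n,R,N); print(ringfit(d,m,c,n,.04))
    print("white",ringfit(d,(nr<.115)&(((S<60)&(V>120)))&(P[...,2]<.04),[0,0,.02],[0,0,1],.09))
    n=[-.461,-.085,.883]; f=(np.hypot(P[...,0]-.575,P[...,1]-.141)<.06)&(S<90)&(V>150)
    print("cream",ringfit(d,(np.hypot(P[...,0]-.575,P[...,1]-.141)<.1)&(H>40)&(H<95)&(S>60),[.572,.142,.0785],n,.07))
E
```

```text
t: 16.6
eef_pos: [0.5421, -0.1305, 0.0454]
force: [0.2, -0.5, -0.9]
width: 0.056
gripper_force: 0.0
t: 17.1
eef_pos: [0.5428, -0.0743, 0.1881]
force: [1.8, 0.9, -0.1]
width: 0.0405
gripper_force: 0.0
top [ 0.54062098 -0.17709999  0.16925822] [-0.59502164 -0.8009308   0.06677648] 0.13335407529195048 122
(array([-0.12266513,  0.29882122, -0.03275349]), np.float64(0.8698149990636004), np.float64(0.03122937291932936))
white (array([ 0.55086873, -0.1771404 ,  0.02      ]), np.float64(0.08904898115452327), np.float64(0.0027625589918873423))
cream (array([0.57210894, 0.14343831, 0.07869533]), np.float64(0.0720179251292539), np.float64(0.0016015585079053203))
scene [ 0.55155118 -0.17870177  0.05327014] [-0.0012367  -0.00511178  0.99998617] 0.04127807905934926 278
(array([ 0.55141224, -0.17866336,  0.05327016]), np.float64(0.04204401433809487), np.float64(0.0008086140012094833))
white (array([ 0.55473024, -0.17749877,  0.02      ]), np.float64(0.09016723822771462), np.float64(0.0063463706820116855))
cream (array([0.57268839, 0.12486602, 0.07721004]), np.float64(0.04916223858651214), np.float64(0.00714381326996983))
```

```bash
python3 -m handwheel '[{"delta_pos":[0.1,0.8,0],"spin":0,"hand":1},{"delta_pos":[0.3,1.8,0],"spin":0,"hand":1},{"delta_pos":[0.5,2.8,0],"spin":0,"hand":1},{"delta_pos":[0.7,3.8,0],"spin":0,"hand":1},{"delta_pos":[0.83,4.7,0],"spin":0,"hand":1}]' | grep -v rot
python3 -m handwheel '[{"delta_pos":[0,0.3,-0.5],"spin":0,"hand":1},{"delta_pos":[0,0.5,-1],"spin":0,"hand":1},{"delta_pos":[0,0.5,-1.5],"spin":0,"hand":1},{"delta_pos":[0,0.5,-1.7],"spin":0,"hand":1},{"delta_pos":[0,0.5,-1.7],"spin":0,"hand":1}]' | grep -v rot
```

```text
t: 17.8
eef_pos: [0.5756, 0.1177, 0.1837]
force: [0.3, -0.4, -0.1]
width: 0.0003
gripper_force: 0.0
t: 18.3
eef_pos: [0.5746, 0.1358, 0.1149]
force: [-0.1, 0.1, 0.1]
width: 0.0007
gripper_force: 0.0
```

```bash
python3 -m handwheel '[{"delta_pos":[0.03,0.19,-0.2],"spin":0,"hand":1},{"delta_pos":[0.03,0.19,-0.5],"spin":0,"hand":1},{"delta_pos":[0.03,0.19,-0.8],"spin":0,"hand":1},{"delta_pos":[0.03,0.19,-1.05],"spin":0,"hand":1},{"delta_pos":[0.03,0.19,-1.05],"spin":0,"hand":1}]' | grep -v rot
python3 -m handwheel '[{"delta_pos":[-0.02,0.1,0],"spin":0,"hand":1},{"delta_pos":[-0.03,0.17,0],"spin":0,"hand":1},{"delta_pos":[-0.04,0.21,0],"spin":0,"hand":1},{"delta_pos":[-0.05,0.25,0],"spin":0,"hand":1}]' | grep -v rot
python3 -m handwheel '[{"delta_pos":[-0.01,0.035,0],"spin":0,"hand":1},{"delta_pos":[-0.015,0.07,0],"spin":0,"hand":1},{"delta_pos":[-0.02,0.1,0],"spin":0,"hand":1},{"delta_pos":[-0.02,0.1,0],"spin":0,"hand":1}]' | grep -v rot
```

```text
t: 18.8
eef_pos: [0.5755, 0.1447, 0.0727]
force: [-0.2, -0.3, 0.1]
width: 0.0003
gripper_force: 0.0
t: 19.2
eef_pos: [0.5752, 0.1557, 0.0754]
force: [-0.7, 0.4, -0.0]
width: 0.0005
gripper_force: 0.1
t: 19.6
eef_pos: [0.5744, 0.1584, 0.075]
force: [0.6, -4.1, 1.3]
width: 0.0005
gripper_force: 1.6
```

```bash
python3 -m handwheel '[{"delta_pos":[-0.01,0.035,0],"spin":0,"hand":1},{"delta_pos":[-0.015,0.07,0],"spin":0,"hand":1},{"delta_pos":[-0.02,0.1,0],"spin":0,"hand":1},{"delta_pos":[-0.02,0.1,0],"spin":0,"hand":1}]' | grep -v rot
python3 -m handwheel '[{"delta_pos":[-0.01,0.035,0],"spin":0,"hand":1},{"delta_pos":[-0.015,0.07,0],"spin":0,"hand":1},{"delta_pos":[-0.015,0.07,0],"spin":0,"hand":1}]' | grep -v rot
```

```text
t: 20.0
eef_pos: [0.5732, 0.1637, 0.0748]
force: [-0.7, -4.2, 0.8]
width: 0.0001
gripper_force: 1.4
t: 20.3
eef_pos: [0.573, 0.1648, 0.0748]
force: [0.5, -6.2, 1.6]
width: 0.0007
gripper_force: 2.5
```

```bash
python3 -m handwheel '[{"delta_pos":[0,-0.06,0],"spin":0,"hand":1},{"delta_pos":[0.02,-0.15,0.1],"spin":0,"hand":1},{"delta_pos":[0.02,-0.15,0.6],"spin":0,"hand":0.36},{"delta_pos":[0.1,-0.6,1.4],"spin":0,"hand":0.36},{"delta_pos":[0.25,-1.5,2],"spin":0,"hand":0.36}]' | grep -v rot
python3 -m handwheel '[{"delta_pos":[0,0,0],"spin":0,"hand":0.36},{"delta_pos":[0,0,0],"spin":0,"hand":0.36},{"delta_pos":[0,0,0],"spin":0,"hand":0.36},{"delta_pos":[0,0,0],"spin":0,"hand":0.36}]' | grep -v rot
python3 - <<'E'
from h import *
n=[-.461,-.085,.883]
for cam in("top","scene"):
    d=eyes.get_image(cam); im,P=cloud(cam); hsv=cv2.cvtColor(im,cv2.COLOR_BGR2HSV).astype(int); H,S,V=hsv[...,0],hsv[...,1],hsv[...,2]
    m=(np.hypot(P[...,0]-.57,P[...,1]-.15)<.11)&(H>40)&(H<95)&(S>60)&(P[...,2]>.03)
    print(cam,ringfit(d,m,[.572,.142,.0785],n,.07),m.sum())
    cv2.imwrite(f"pics/{cam}4.png",cv2.resize(im[120:240,110:290] if cam=="top" else im[140:280,360:560],None,fx=4,fy=4,interpolation=cv2.INTER_CUBIC))
E
```

```text
t: 20.8
eef_pos: [0.5824, 0.1114, 0.1565]
force: [0.1, 0.9, 0.7]
width: 0.0166
gripper_force: 0.0
t: 21.2
eef_pos: [0.5817, 0.1079, 0.1538]
force: [-0.4, 0.1, -0.6]
width: 0.0483
gripper_force: 0.0
top (array([0.55854855, 0.13066917, 0.07038648]), np.float64(0.05138564072965334), np.float64(0.007862201025897781)) 362
scene (array([0.58551904, 0.14860263, 0.08619366]), np.float64(0.07013821130800987), np.float64(0.003980582972711928)) 364
```

View pics/top4.png

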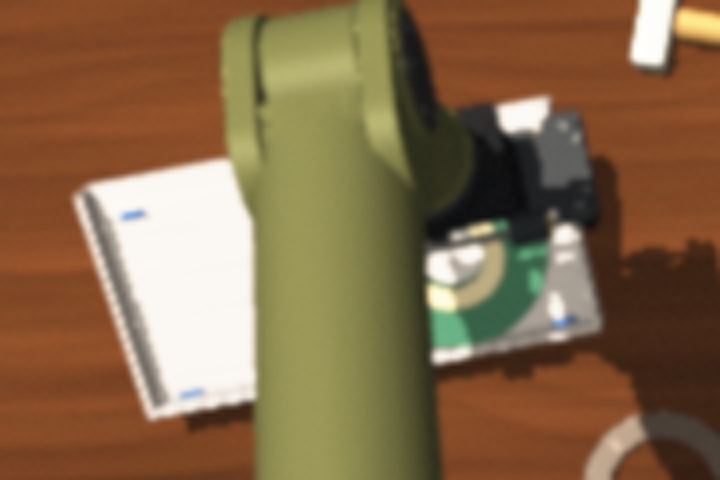

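```bash
python3 -m handwheel '[{"delta_pos":[0.03,-0.05,-0.5],"spin":0,"hand":0.335},{"delta_pos":[0.03,-0.05,-1],"spin":0,"hand":0.335},{"delta_pos":[0.03,-0.05,-1.4],"spin":0,"hand":0.335},{"delta_pos":[0.03,-0.05,-1.55],"spin":0,"hand":0.335},{"delta_pos":[0.03,-0.05,-1.55],"spin":0,"hand":0.335}]' | grep -v rot
python3 -m handwheel '[{"delta_pos":[0,0,-0.1],"spin":0,"hand":0.335},{"delta_pos":[0,0,-0.2],"spin":0,"hand":0.335},{"delta_pos":[0,0,-0.25],"spin":0,"hand":0.335},{"delta_pos":[0,0,-0.25],"spin":0,"hand":0.335}]' | grep -v rot
```

```text
t: 21.9
eef_pos: [0.5832, 0.1041, 0.0919]
force: [0.2, -0.2, -0.9]
width: 0.0577
gripper_force: 0.0
t: 22.3
eef_pos: [0.5838, 0.1041, 0.0828]
force: [0.1, -0.2, -0.1]
width: 0.0579
gripper_force: 0.0
```

```bash
python3 -m handwheel '[{"delta_pos":[-0.02,0.04,-0.06],"spin":0,"hand":0.335},{"delta_pos":[-0.02,0.04,-0.12],"spin":0,"hand":0.335},{"delta_pos":[-0.02,0.04,-0.15],"spin":0,"hand":0.335},{"delta_pos":[-0.02,0.04,-0.15],"spin":0,"hand":0.335}]' | grep -v rot
python3 -m handwheel '[{"delta_pos":[0,0,-0.05],"spin":0,"hand":0.335},{"delta_pos":[0,0,-0.1],"spin":0,"hand":0.335},{"delta_pos":[0,0,-0.15],"spin":0,"hand":0.335},{"delta_pos":[0,0,-0.15],"spin":0,"hand":0.335}]' | grep -v rot
```

```text
t: 22.7
eef_pos: [0.5829, 0.1057, 0.0766]
force: [0.8, 0.2, -0.4]
width: 0.0576
gripper_force: 0.0
t: 23.1
eef_pos: [0.5828, 0.1056, 0.0704]
force: [0.1, 0.0, 0.2]
width: 0.0578
gripper_force: 0.0
```

```bash
python3 -m handwheel '[{"delta_pos":[0,0,0],"spin":0,"hand":0.38},{"delta_pos":[0,0,0],"spin":0,"hand":0.41},{"delta_pos":[0,0,0],"spin":0,"hand":0.44},{"delta_pos":[0,0,0],"spin":0,"hand":0.48},{"delta_pos":[0,0,0],"spin":0,"hand":0.52}]' | grep -v rot
python3 -m handwheel '[{"delta_pos":[0,0,0],"spin":0,"hand":1},{"delta_pos":[0,0,0],"spin":0,"hand":1},{"delta_pos":[0,0,0],"spin":0,"hand":1}]' | grep -v rot
```

```text
t: 23.6
eef_pos: [0.583, 0.1037, 0.0706]
force: [0.2, -6.6, -0.9]
width: 0.049
gripper_force: 28.1
t: 23.9
eef_pos: [0.583, 0.1037, 0.0706]
force: [0.8, -4.9, -1.5]
width: 0.0491
gripper_force: 28.1
```

```bash
python3 -m handwheel '[{"delta_pos":[0,-0.03,0.05],"spin":0,"hand":1},{"delta_pos":[0,-0.03,0.12],"spin":0,"hand":1},{"delta_pos":[0,-0.03,0.2],"spin":0,"hand":1},{"delta_pos":[0,-0.03,0.3],"spin":0,"hand":1},{"delta_pos":[0,-0.03,0.4],"spin":0,"hand":1}]' | grep -v rot
python3 -m handwheel '[{"delta_pos":[0,0,0.2],"spin":0,"hand":1},{"delta_pos":[0,0,0.5],"spin":0,"hand":1},{"delta_pos":[0,0,1],"spin":0,"hand":1},{"delta_pos":[0,0,1.6],"spin":0,"hand":1},{"delta_pos":[0,0,2.2],"spin":0,"hand":1}]' | grep -v rot
python3 -m handwheel '[{"delta_pos":[0,0,0.2],"spin":0,"hand":1},{"delta_pos":[0,0,0.2],"spin":0,"hand":1}]' | grep -v rot
```

```text
t: 24.4
eef_pos: [0.5828, 0.1039, 0.0867]
force: [0.0, -4.7, -7.1]
width: 0.0491
gripper_force: 29.2
t: 24.9
eef_pos: [0.5832, 0.107, 0.1773]
force: [-0.1, 0.3, -4.6]
width: 0.0492
gripper_force: 29.7
t: 25.1
eef_pos: [0.5843, 0.1062, 0.1853]
force: [-0.4, 0.4, -5.7]
width: 0.0488
gripper_force: 29.6
```

```bash
python3 -m handwheel '[{"delta_pos":[-0.05,-0.5,0],"spin":0,"hand":1},{"delta_pos":[-0.1,-1.2,0],"spin":0,"hand":1},{"delta_pos":[-0.2,-2,0],"spin":0,"hand":1},{"delta_pos":[-0.3,-2.8,0],"spin":0,"hand":1},{"delta_pos":[-0.35,-3.6,0],"spin":0,"hand":1}]' | grep -v rot
python3 -m handwheel '[{"delta_pos":[-0.05,-0.8,0],"spin":0,"hand":1},{"delta_pos":[-0.1,-1.6,0],"spin":0,"hand":1},{"delta_pos":[-0.15,-2.4,0],"spin":0,"hand":1},{"delta_pos":[-0.2,-3.2,0],"spin":0,"hand":1},{"delta_pos":[-0.23,-3.9,0],"spin":0,"hand":1}]' | grep -v rot
python3 -m handwheel '[{"delta_pos":[0,-0.5,0],"spin":0,"hand":1},{"delta_pos":[0,-0.8,0],"spin":0,"hand":1},{"delta_pos":[0,-0.8,0],"spin":0,"hand":1},{"delta_pos":[0,-0.8,0],"spin":0,"hand":1}]'
cat >> h.py <<'E'
def finefit(zmin,c0):
    for cam in("scene","top"):
        d=eyes.get_image(cam); im,P=cloud(cam); hsv=cv2.cvtColor(im,cv2.COLOR_BGR2HSV).astype(int); H,S,V=hsv[...,0],hsv[...,1],hsv[...,2]
        nr=np.hypot(P[...,0]-c0[0],P[...,1]-c0[1])
        g=(nr<.1)&(H>40)&(H<95)&(S>60)&(P[...,2]>zmin); k=(nr<.07)&(H>15)&(H<45)&(S>15)&(V>110)&(P[...,2]>zmin)
        for l,m,r in(("green",g,.07),("cream",k,.04)):
            try:
                c,n,R,N=disc(P,m); print(cam,l,np.round(c,4),np.round(n,3),round(R,4),N,[np.round(q,4) for q in ringfit(d,m,c,n,r)])
            except Exception as e: print(cam,l,e,m.sum())
        cv2.imwrite(f"pics/{cam}_{len(__import__('os').listdir('pics'))}.png",im)
E
python3 -c "
from h import *
finefit(.12,(.548,-.178)); print(manip.get_state()['eef_pos'])"; ls pics
```

```text
t: 25.6
eef_pos: [0.568, -0.0399, 0.1814]
force: [1.0, -0.6, -4.5]
width: 0.0487
gripper_force: 29.7
t: 26.1
eef_pos: [0.5591, -0.1965, 0.1815]
force: [0.9, 0.4, -5.7]
width: 0.0487
gripper_force: 29.7
t: 26.5
eef_pos: [0.56, -0.2258, 0.1821]
ee_rot: [[-0.981, -0.193, -0.001], [-0.193, 0.981, 0.002], [0.0, 0.002, -1.0]]
force: [0.1, 0.9, -5.6]
width: 0.0486
gripper_force: 29.7
scene green [ 0.5458 -0.1738  0.1894] [-0.425 -0.067  0.903] 0.0583 336 [array([ 0.57  , -0.1757,  0.2006]), np.float64(0.0727), np.float64(0.0037)]
scene cream [ 0.5377 -0.1967  0.6025] [ 0.274 -0.098  0.957] 0.0512 792 [array([ 0.5504, -0.1818,  0.6004]), np.float64(0.068), np.float64(0.0142)]
top green [ 0.552  -0.1287  0.2384] [0.31  0.929 0.2  ] 0.0584 77 [array([ 0.7699, -0.1922,  0.1958]), np.float64(0.2499), np.float64(0.0333)]
top cream [ 0.5417 -0.1831  0.6004] [ 0.292 -0.083  0.953] 0.0641 1072 [array([ 0.5449, -0.1818,  0.5996]), np.float64(0.0667), np.float64(0.0123)]
[ 0.56035686 -0.22573817  0.18270225]
s3.png
scene0.png
scene4.png
scene_7.png
t1.png
t2.png
top0.png
top4.png
top_8.png
```

```bash
sed -i 's/(P\[...,2\]>zmin)/(P[...,2]>zmin)\&(P[...,2]<zmin+.12)/g' h.py
python3 - <<'E'
from h import *
finefit(.13,(.548,-.178))
im=cv2.imread("pics/scene_7.png"); cv2.imwrite("pics/c7.png",cv2.resize(im[150:270,240:400],None,fx=4,fy=4,interpolation=cv2.INTER_CUBIC))
E
```

```text
scene green [ 0.5449 -0.1785  0.1891] [-0.424 -0.065  0.903] 0.0585 311 [array([ 0.57  , -0.1774,  0.201 ]), np.float64(0.072), np.float64(0.0039)]
scene cream [ 0.5502 -0.1758  0.1918] [-0.441 -0.061  0.896] 0.0394 164 [array([ 0.5489, -0.1772,  0.1911]), np.float64(0.0431), np.float64(0.0021)]
top green [ 0.5602 -0.1521  0.1972] [-0.431 -0.07   0.9  ] 0.0446 174 [array([ 0.5527, -0.1763,  0.1918]), np.float64(0.0698), np.float64(0.0077)]
top cream index 2 is out of bounds for axis 0 with size 1 2
```

View pics/c7.png

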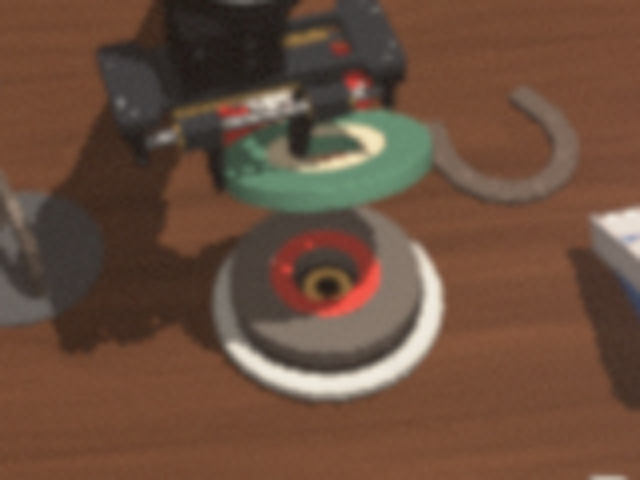

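```bash
python3 -m handwheel '[{"delta_pos":[-0.02,-0.045,-0.3],"spin":0,"hand":1},{"delta_pos":[-0.02,-0.045,-0.9],"spin":0,"hand":1},{"delta_pos":[-0.02,-0.045,-1.5],"spin":0,"hand":1},{"delta_pos":[-0.02,-0.045,-1.8],"spin":0,"hand":1},{"delta_pos":[-0.02,-0.045,-1.9],"spin":0,"hand":1}]' | grep -v rot
python3 -m handwheel '[{"delta_pos":[0,0,-0.03],"spin":0,"hand":1},{"delta_pos":[0,0,-0.06],"spin":0,"hand":1},{"delta_pos":[0,0,-0.09],"spin":0,"hand":1},{"delta_pos":[0,0,-0.12],"spin":0,"hand":1}]' | grep -v rot
python3 -m handwheel '[{"delta_pos":[0,0,-0.03],"spin":0,"hand":1},{"delta_pos":[0,0,-0.06],"spin":0,"hand":1},{"delta_pos":[0,0,-0.09],"spin":0,"hand":1},{"delta_pos":[0,0,-0.12],"spin":0,"hand":1}]' | grep -v rot
```

```text
t: 27.4
eef_pos: [0.5577, -0.2289, 0.1047]
force: [-0.0, 0.7, -5.1]
width: 0.0486
gripper_force: 29.7
t: 27.8
eef_pos: [0.5597, -0.2295, 0.1028]
force: [0.8, -0.2, -5.5]
width: 0.0488
gripper_force: 29.7
t: 28.2
eef_pos: [0.5591, -0.2293, 0.0971]
force: [-0.5, 0.4, -5.5]
width: 0.0489
gripper_force: 29.7
```

```bash
python3 -m handwheel '[{"delta_pos":[0,0.04,0],"spin":0,"hand":1},{"delta_pos":[0,0.04,-0.03],"spin":0,"hand":1},{"delta_pos":[0,0.04,-0.06],"spin":0,"hand":1},{"delta_pos":[0,0.04,-0.09],"spin":0,"hand":1},{"delta_pos":[0,0.04,-0.12],"spin":0,"hand":1}]' | grep -v rot
python3 -m handwheel '[{"delta_pos":[0,0,-0.03],"spin":0,"hand":1},{"delta_pos":[0,0,-0.06],"spin":0,"hand":1},{"delta_pos":[0,0,-0.09],"spin":0,"hand":1}]' | grep -v rot
python3 -m handwheel '[{"delta_pos":[0,0,-0.03],"spin":0,"hand":1},{"delta_pos":[0,0,-0.06],"spin":0,"hand":1},{"delta_pos":[0,0,-0.09],"spin":0,"hand":1}]' | grep -v rot
```

```text
t: 28.7
eef_pos: [0.5591, -0.2277, 0.0923]
force: [-0.4, -0.4, -4.6]
width: 0.0486
gripper_force: 29.7
t: 29.0
eef_pos: [0.5598, -0.2277, 0.0893]
force: [1.5, 0.4, -2.6]
width: 0.0488
gripper_force: 29.6
t: 29.3
eef_pos: [0.5592, -0.2277, 0.0852]
force: [1.3, 0.8, -3.2]
width: 0.0485
gripper_force: 29.3
```

```bash
python3 -m handwheel '[{"delta_pos":[0,0,-0.03],"spin":0,"hand":1},{"delta_pos":[0,0,-0.06],"spin":0,"hand":1},{"delta_pos":[0,0,-0.09],"spin":0,"hand":1},{"delta_pos":[0,0,-0.12],"spin":0,"hand":1},{"delta_pos":[0,0,-0.15],"spin":0,"hand":1}]' | grep -v rot
python3 -m handwheel '[{"delta_pos":[0,0,-0.03],"spin":0,"hand":1},{"delta_pos":[0,0,-0.06],"spin":0,"hand":1},{"delta_pos":[0,0,-0.09],"spin":0,"hand":1},{"delta_pos":[0,0,-0.12],"spin":0,"hand":1},{"delta_pos":[0,0,-0.14],"spin":0,"hand":1}]' | grep -v rot
python3 -m handwheel '[{"delta_pos":[0,0,-0.03],"spin":0,"hand":1},{"delta_pos":[0,0,-0.06],"spin":0,"hand":1},{"delta_pos":[0,0,-0.08],"spin":0,"hand":1}]' | grep -v rot
```

```text
t: 29.8
eef_pos: [0.559, -0.2277, 0.0791]
force: [1.1, 0.6, -3.2]
width: 0.0484
gripper_force: 29.5
t: 30.3
eef_pos: [0.5593, -0.2277, 0.0736]
force: [1.1, 0.2, -2.4]
width: 0.0486
gripper_force: 29.7
t: 30.6
eef_pos: [0.5592, -0.2278, 0.0705]
force: [1.1, -0.1, -2.1]
width: 0.0479
gripper_force: 29.5
```

```bash
python3 -m handwheel '[{"delta_pos":[0,0,-0.03],"spin":0,"hand":1},{"delta_pos":[0,0,-0.06],"spin":0,"hand":1},{"delta_pos":[0,0,-0.06],"spin":0,"hand":1}]' | grep -v rot
python3 -m handwheel '[{"delta_pos":[0,0,-0.03],"spin":0,"hand":1},{"delta_pos":[0,0,-0.05],"spin":0,"hand":1},{"delta_pos":[0,0,-0.05],"spin":0,"hand":1}]' | grep -v rot
python3 -c "
from h import *
finefit(.04,(.552,-.178))"
```

```text
t: 30.9
eef_pos: [0.5596, -0.2279, 0.0684]
force: [1.9, -0.8, -0.7]
width: 0.0484
gripper_force: 30.1
t: 31.2
eef_pos: [0.5598, -0.2281, 0.0667]
force: [2.5, -0.5, 1.4]
width: 0.0483
gripper_force: 30.7
scene green [ 0.5661 -0.1768  0.0722] [-0.03   0.031  0.999] 0.0614 500 [array([ 0.5595, -0.1801,  0.0721]), np.float64(0.0689), np.float64(0.0066)]
scene cream [ 0.5677 -0.1897  0.1072] [-0.921 -0.042  0.387] 0.0572 73 [array([ 0.5526, -0.2082,  0.0691]), np.float64(0.0973), np.float64(0.0269)]
top green [ 0.56   -0.1194  0.0682] [-0.02   0.087  0.996] 0.0204 72 [array([ 0.5669, -0.0817,  0.0651]), np.float64(0.0502), np.float64(0.0063)]
top cream index 2 is out of bounds for axis 0 with size 1 1
```

```bash
python3 -m handwheel '[{"delta_pos":[0,0,-0.02],"spin":0,"hand":1},{"delta_pos":[0,0,-0.04],"spin":0,"hand":1},{"delta_pos":[0,0,-0.04],"spin":0,"hand":1}]' | grep -v rot
python3 -m handwheel '[{"delta_pos":[0,0,-0.02],"spin":0,"hand":1},{"delta_pos":[0,0,-0.02],"spin":0,"hand":1}]' | grep -v rot
python3 -c "
from h import *
im,P=cloud('scene');hsv=cv2.cvtColor(im,cv2.COLOR_BGR2HSV).astype(int); H,S,V=hsv[...,0],hsv[...,1],hsv[...,2]
nr=np.hypot(P[...,0]-.552,P[...,1]+.178);print(disc(P,(nr<.085)&(H>40)&(H<95)&(S>60)&(P[...,2]>.062)&(P[...,2]<.1)))"
```

```text
t: 31.7
eef_pos: [0.5595, -0.2282, 0.0648]
force: [4.2, -3.5, 3.1]
width: 0.0482
gripper_force: 31.5
t: 31.9
eef_pos: [0.5594, -0.2282, 0.0639]
force: [3.9, -2.8, 3.4]
width: 0.0482
gripper_force: 31.8
(array([ 0.5626122 , -0.1796674 ,  0.07045451]), array([-0.00865572,  0.01993923,  0.99976372]), np.float64(0.06463976808754994), 490)
```

```bash
python3 -m handwheel '[{"delta_pos":[0,0,-0.02],"spin":0,"hand":1},{"delta_pos":[0,0,-0.03],"spin":0,"hand":1},{"delta_pos":[0,0,-0.03],"spin":0,"hand":1}]' | grep -v rot
python3 -m handwheel '[{"delta_pos":[0,0,0],"spin":0,"hand":0.4},{"delta_pos":[0,0,0.01],"spin":0,"hand":0.36},{"delta_pos":[0,0,0.02],"spin":0,"hand":0.34},{"delta_pos":[0,0,0.02],"spin":0,"hand":0.34}]' | grep -v rot
```

```text
t: 32.25
eef_pos: [0.5595, -0.2283, 0.0628]
force: [4.2, -3.8, 5.6]
width: 0.048
gripper_force: 31.6
t: 32.65
eef_pos: [0.558, -0.2269, 0.0623]
force: [0.4, -0.1, -0.4]
width: 0.0568
gripper_force: 0.0
```

Released. Lift clear toward the cover side and measure.

```bash
python3 -m handwheel '[{"delta_pos":[0,0,0.3],"spin":0,"hand":0.34},{"delta_pos":[0,0,0.8],"spin":0,"hand":0.34},{"delta_pos":[0,0,1.7],"spin":0,"hand":0.4},{"delta_pos":[0,-0.3,2.7],"spin":0,"hand":0.5},{"delta_pos":[-0.3,-1.2,3.5],"spin":0,"hand":0.5}]' | grep -v rot
python3 -m handwheel '[{"delta_pos":[0,-0.8,0],"spin":0,"hand":0.5},{"delta_pos":[0,-1.6,0],"spin":0,"hand":0.5},{"delta_pos":[0,-1.6,0],"spin":0,"hand":0.5}]' | grep -v rot
python3 - <<'E'
from h import *
for cam in("top","scene"):
    d=eyes.get_image(cam); im,P=cloud(cam); hsv=cv2.cvtColor(im,cv2.COLOR_BGR2HSV).astype(int); H,S,V=hsv[...,0],hsv[...,1],hsv[...,2]
    nr=np.hypot(P[...,0]-.552,P[...,1]+.178)
    g=(nr<.085)&(H>40)&(H<95)&(S>60)&(P[...,2]>.062)&(P[...,2]<.1); c,n,R,N=disc(P,g); print(cam,c,n,R,N,ringfit(d,g,c,n,.075))
    q=ringfit(d,(nr<.085)&(H>40)&(H<95)&(S>60)&(P[...,2]>.03),[0,0,.069],[0,0,1],.075); print("all green",q)
    k=(nr<.05)&(S<110)&(V>140)&(P[...,2]>.055); print("cream",ringfit(d,k,[0,0,.069],[0,0,1],.04),k.sum())
    h=np.hypot(P[...,0]-.47,P[...,1]+.42)<.08; X=P[h&(P[...,2]>.03)&(P[...,2]<.11)]; T=X[X[:,2]>.08]
    w=np.linalg.svd(X[:,:2]-X[:,:2].mean(0),full_matrices=False)[2][0]
    print("handle dir",w,"yaw",np.degrees(np.arctan2(w[1],w[0])),"X mean",X.mean(0),"crown",np.median(T,0),len(T))
    cv2.imwrite(f"pics/{cam}5.png",im[140:300,120:320] if cam=="scene" else im)
im=cv2.imread("pics/scene5.png"); cv2.imwrite("pics/scene5c.png",cv2.resize(im,None,fx=4,fy=3.7,interpolation=cv2.INTER_CUBIC))
E
```

```text
t: 33.15
eef_pos: [0.55, -0.2714, 0.2061]
force: [0.9, -0.4, 0.8]
width: 0.0458
gripper_force: 0.0
t: 33.45
eef_pos: [0.5447, -0.3457, 0.2045]
force: [0.6, -1.1, 1.1]
width: 0.0441
gripper_force: 0.0
top [ 0.54650095 -0.18046059  0.06751506] [ 3.04688562e-03 -5.57059564e-04  9.99995203e-01] 0.07159087376234378 758 (array([ 0.54641008, -0.18045917,  0.06751534]), np.float64(0.07245071906612739), np.float64(0.0009513094837035428))
all green (array([ 0.54598629, -0.18034186,  0.069     ]), np.float64(0.07245891371151404), np.float64(0.0009715983255247901))
cream (array([ 0.55148519, -0.17793987,  0.069     ]), np.float64(0.04931618323107698), np.float64(0.00047868696917955267)) 609
handle dir [-0.91634872 -0.4003811 ] yaw -156.39799503508038 X mean [ 0.45756331 -0.42590084  0.08215284] crown [ 0.46603421 -0.42202455  0.09170158] 110
scene [ 0.55164321 -0.18104765  0.06897346] [-9.49049369e-04  1.00557198e-03  9.99999044e-01] 0.07125157440922683 740 (array([ 0.5519778 , -0.18111656,  0.06897385]), np.float64(0.07186859045362005), np.float64(0.000841746601173609))
all green (array([ 0.55200292, -0.18112579,  0.069     ]), np.float64(0.07183833520329323), np.float64(0.0008354561310577731))
cream (array([ 0.55184884, -0.17787934,  0.069     ]), np.float64(0.04942416746418292), np.float64(0.0006365902128276682)) 501
handle dir [0.90337071 0.42886053] yaw 25.395268146529776 X mean [ 0.48400831 -0.41742103  0.07342536] crown [ 0.47903314 -0.41796986  0.0923167 ] 76
```

View pics/scene5c.png

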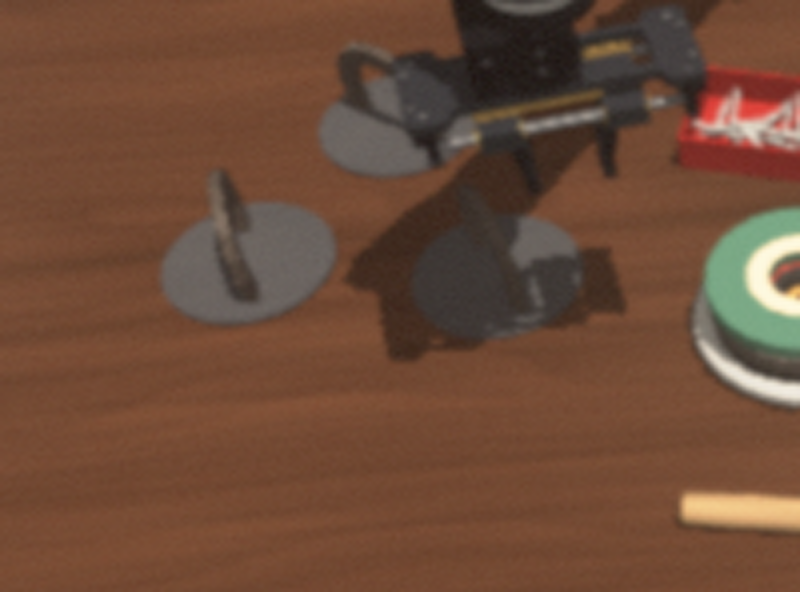

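Run:
```python
from h import *
for cam in("top","scene"):
    d=eyes.get_image(cam); im=cv2.imread(f"pics/{cam}0.png"); hsv=cv2.cvtColor(im,cv2.COLOR_BGR2HSV).astype(int); H,S,V=hsv[...,0],hsv[...,1],hsv[...,2]
    K=np.array(d["camera_matrix"]);R=np.array(d["R"]);t=np.array(d["t"]); v,u=np.mgrid[:400,:640]
    ray=np.stack([(u-K[0,2])/K[0,0],(v-K[1,2])/K[1,1],np.ones(u.shape)],-1)@R; C=-R.T@t; Q=C+ray*((.005-C[2])/ray[...,2])[...,None]
    nr=np.hypot(Q[...,0]-.468,Q[...,1]+.421); b=(nr>.1)&(nr<.12); a=(nr<.05)
    print(cam,"S in/out",np.median(S[a]),np.median(S[b]),"V",np.median(V[a]),np.median(V[b]))
    m=(nr<.088)&(S<(np.median(S[a])+np.median(S[b]))/2)
    print(ringfit(d,m,[0,0,.005],[0,0,1],.07),m.sum())
    # white plate & pile for same-camera reference
```

```text
top S in/out 20.0 181.0 V 116.0 127.0
(array([ 0.46776737, -0.42198092,  0.005     ]), np.float64(0.0693321836692245), np.float64(0.0004728236938626111)) 1515
scene S in/out 31.0 141.0 V 107.0 116.0
(array([ 0.46932484, -0.4228992 ,  0.005     ]), np.float64(0.06970343152708314), np.float64(0.00414405476321875)) 1149
```

```bash
python3 -m handwheel '[{"delta_pos":[-0.6,-0.55,0],"spin":0.6,"hand":0.5},{"delta_pos":[-1.2,-1.1,0],"spin":1.2,"hand":0.5},{"delta_pos":[-1.8,-1.7,0],"spin":1.8,"hand":0.5},{"delta_pos":[-1.9,-1.8,-0.5],"spin":2.25,"hand":0.5},{"delta_pos":[-1.9,-1.8,-1],"spin":2.25,"hand":0.5}]'
python3 -m handwheel '[{"delta_pos":[0,0,0],"spin":0,"hand":0.5},{"delta_pos":[0,0,0],"spin":0,"hand":0.5}]'
```

```text
t: 34.25
eef_pos: [0.4716, -0.4131, 0.1654]
ee_rot: [[-0.909, -0.416, 0.004], [-0.416, 0.909, -0.003], [-0.002, -0.005, -1.0]]
force: [-0.4, -0.1, -1.4]
width: 0.0437
gripper_force: 0.0
t: 34.45
eef_pos: [0.471, -0.4112, 0.1633]
ee_rot: [[-0.91, -0.415, -0.001], [-0.415, 0.91, 0.001], [0.0, 0.001, -1.0]]
force: [0.2, 0.3, 0.1]
width: 0.0437
gripper_force: 0.0
```

```bash
python3 -m handwheel '[{"delta_pos":[-0.06,-0.27,0],"spin":0,"hand":0.5},{"delta_pos":[-0.06,-0.27,-0.5],"spin":0,"hand":0.5},{"delta_pos":[-0.06,-0.27,-0.9],"spin":0,"hand":0.5},{"delta_pos":[-0.06,-0.27,-1.2],"spin":0,"hand":0.5},{"delta_pos":[-0.06,-0.27,-1.4],"spin":0,"hand":0.5}]' | grep -v rot
python3 -m handwheel '[{"delta_pos":[0,0,-0.3],"spin":0,"hand":0.5},{"delta_pos":[0,0,-0.6],"spin":0,"hand":0.5},{"delta_pos":[0,0,-0.85],"spin":0,"hand":0.5},{"delta_pos":[0,0,-0.93],"spin":0,"hand":0.5},{"delta_pos":[0,0,-0.93],"spin":0,"hand":0.5}]' | grep -v rot
```

```text
t: 34.95
eef_pos: [0.469, -0.4214, 0.1061]
force: [-0.7, 0.1, -0.4]
width: 0.0434
gripper_force: 0.0
t: 35.45
eef_pos: [0.4683, -0.4223, 0.0693]
force: [0.6, 1.1, -0.1]
width: 0.0434
gripper_force: 0.0
```

Close on the bar and lift a little.

```bash
python3 -m handwheel '[{"delta_pos":[0,0,0],"spin":0,"hand":0.65},{"delta_pos":[0,0,0],"spin":0,"hand":0.75},{"delta_pos":[0,0,0],"spin":0,"hand":0.85},{"delta_pos":[0,0,0],"spin":0,"hand":0.9},{"delta_pos":[0,0,0],"spin":0,"hand":0.9}]' | grep -v rot
python3 -m handwheel '[{"delta_pos":[0,0,0],"spin":0,"hand":1},{"delta_pos":[0,0,0],"spin":0,"hand":1},{"delta_pos":[0,0,0],"spin":0,"hand":1}]'
python3 -m handwheel '[{"delta_pos":[0,0,0.05],"spin":0,"hand":1},{"delta_pos":[0,0,0.15],"spin":0,"hand":1},{"delta_pos":[0,0,0.3],"spin":0,"hand":1},{"delta_pos":[0,0,0.5],"spin":0,"hand":1}]' | grep -v rot
```

```text
t: 35.95
eef_pos: [0.4688, -0.4226, 0.0702]
force: [-0.1, 1.2, 0.3]
width: 0.013
gripper_force: 0.0
t: 36.25
eef_pos: [0.4686, -0.4223, 0.0702]
ee_rot: [[-0.91, -0.415, -0.0], [-0.415, 0.91, 0.0], [-0.0, 0.0, -1.0]]
force: [-1.0, 0.7, 1.9]
width: 0.01
gripper_force: 30.0
t: 36.65
eef_pos: [0.4682, -0.4221, 0.0896]
force: [0.5, -0.2, -5.5]
width: 0.0096
gripper_force: 30.0
```

```bash
python3 -m handwheel '[{"delta_pos":[0,0,0.5],"spin":0,"hand":1},{"delta_pos":[0,0,1.1],"spin":0,"hand":1},{"delta_pos":[0,0,1.8],"spin":0,"hand":1},{"delta_pos":[0.1,0.2,2.4],"spin":0,"hand":1},{"delta_pos":[0.3,0.7,2.7],"spin":0,"hand":1}]' | grep -v rot
python3 -m handwheel '[{"delta_pos":[0.25,0.7,0],"spin":0,"hand":1},{"delta_pos":[0.5,1.4,0],"spin":0,"hand":1},{"delta_pos":[0.75,2.1,0],"spin":0,"hand":1},{"delta_pos":[1,2.8,0],"spin":0,"hand":1},{"delta_pos":[1.25,3.5,0],"spin":0,"hand":1}]' | grep -v rot
python3 -m handwheel '[{"delta_pos":[0.2,0.7,0],"spin":0,"hand":1},{"delta_pos":[0.4,1.3,0],"spin":0,"hand":1},{"delta_pos":[0.5,1.7,0],"spin":0,"hand":1},{"delta_pos":[0.5,1.85,0],"spin":0,"hand":1},{"delta_pos":[0.5,1.85,0],"spin":0,"hand":1}]' | grep -v rot
python3 -m handwheel '[{"delta_pos":[0,0,-0.2],"spin":0,"hand":1},{"delta_pos":[0,0,-0.2],"spin":0,"hand":1},{"delta_pos":[0,0,-0.2],"spin":0,"hand":1}]' | grep -v rot
```

```text
t: 37.15
eef_pos: [0.4801, -0.398, 0.2016]
force: [0.6, -0.4, -6.3]
width: 0.0097
gripper_force: 30.0
t: 37.65
eef_pos: [0.531, -0.2534, 0.1987]
force: [0.2, 1.2, -5.3]
width: 0.0098
gripper_force: 30.0
t: 38.15
eef_pos: [0.5505, -0.1803, 0.1982]
force: [0.3, -0.5, -6.8]
width: 0.0097
gripper_force: 30.0
t: 38.45
eef_pos: [0.5499, -0.1819, 0.1893]
force: [-0.9, -0.0, -5.9]
width: 0.0097
gripper_force: 30.0
```

Run:
```python
from h import *
print(manip.get_state()["eef_pos"])
for cam in("scene","top"):
    d=eyes.get_image(cam); im,P=cloud(cam); hsv=cv2.cvtColor(im,cv2.COLOR_BGR2HSV).astype(int)
    nr=np.hypot(P[...,0]-.55,P[...,1]+.18); m=(nr<.08)&(P[...,2]>.112)&(P[...,2]<.136)&(hsv[...,1]<110)
    try: c,n,R,N=disc(P,m); print(cam,c,n,R,N,ringfit(d,m,c,n,.07))
    except Exception as e: print(e)
```

```text
[ 0.54987554 -0.18189196  0.18930561]
scene [ 0.55418088 -0.18232297  0.12435139] [2.30259016e-03 4.74677101e-04 9.99997236e-01] 0.06684614652587247 1053 (array([ 0.55278109, -0.18203859,  0.12435447]), np.float64(0.06951988657546314), np.float64(0.0009030656748485634))
top [ 0.52958446 -0.22666697  0.12234917] [0.03309925 0.07060372 0.99695514] 0.02922777149767035 137 (array([ 0.54432191, -0.18978294,  0.11924777]), np.float64(0.06108828293493142), np.float64(0.00838681091702142))
```

```bash
python3 -m handwheel '[{"delta_pos":[0,0.06,-0.2],"spin":0,"hand":1},{"delta_pos":[0,0.06,-0.5],"spin":0,"hand":1},{"delta_pos":[0,0.06,-0.8],"spin":0,"hand":1},{"delta_pos":[0,0.06,-0.95],"spin":0,"hand":1},{"delta_pos":[0,0.06,-0.95],"spin":0,"hand":1}]' | grep -v rot
python3 -m handwheel '[{"delta_pos":[0,0,-0.03],"spin":0,"hand":1},{"delta_pos":[0,0,-0.06],"spin":0,"hand":1},{"delta_pos":[0,0,-0.09],"spin":0,"hand":1},{"delta_pos":[0,0,-0.12],"spin":0,"hand":1}]' | grep -v rot
```

```text
t: 39.15
eef_pos: [0.5495, -0.1778, 0.15]
force: [0.5, -0.7, -6.3]
width: 0.0096
gripper_force: 30.0
t: 39.55
eef_pos: [0.5509, -0.1782, 0.1475]
force: [-0.4, 0.3, -6.9]
width: 0.01
gripper_force: 30.0
```

```bash
python3 -m handwheel '[{"delta_pos":[0,0,-0.03],"spin":0,"hand":1},{"delta_pos":[0,0,-0.06],"spin":0,"hand":1},{"delta_pos":[0,0,-0.09],"spin":0,"hand":1},{"delta_pos":[0,0,-0.09],"spin":0,"hand":1}]' | grep -v rot
python3 -m handwheel '[{"delta_pos":[0,0,-0.025],"spin":0,"hand":1},{"delta_pos":[0,0,-0.05],"spin":0,"hand":1},{"delta_pos":[0,0,-0.05],"spin":0,"hand":1}]' | grep -v rot
python3 -m handwheel '[{"delta_pos":[0,0,-0.025],"spin":0,"hand":1},{"delta_pos":[0,0,-0.025],"spin":0,"hand":1}]' | grep -v rot
```

```text
t: 39.95
eef_pos: [0.5505, -0.178, 0.1434]
force: [0.2, -0.4, -6.7]
width: 0.0098
gripper_force: 30.0
t: 40.25
eef_pos: [0.5506, -0.1781, 0.1415]
force: [-0.1, -0.7, -6.4]
width: 0.0096
gripper_force: 30.0
t: 40.45
eef_pos: [0.5506, -0.1781, 0.1405]
force: [0.1, -0.2, -7.3]
width: 0.0098
gripper_force: 30.0
```

```bash
python3 -m handwheel '[{"delta_pos":[0,0,-0.025],"spin":0,"hand":1},{"delta_pos":[0,0,-0.025],"spin":0,"hand":1}]' | grep -v rot
python3 -m handwheel '[{"delta_pos":[0,0,-0.025],"spin":0,"hand":1},{"delta_pos":[0,0,-0.025],"spin":0,"hand":1}]' | grep -v rot
```

```text
t: 40.65
eef_pos: [0.5506, -0.1781, 0.1395]
force: [0.5, 0.5, -6.3]
width: 0.0094
gripper_force: 30.0
t: 40.85
eef_pos: [0.5508, -0.1782, 0.1391]
force: [-1.3, -0.2, -2.8]
width: 0.0097
gripper_force: 30.0
```

Touching. Half a millimetre more, then release.

```bash
python3 -m handwheel '[{"delta_pos":[0,0,-0.015],"spin":0,"hand":1},{"delta_pos":[0,0,-0.015],"spin":0,"hand":1}]' | grep -v rot
python3 -m handwheel '[{"delta_pos":[0,0,0],"spin":0,"hand":0.8},{"delta_pos":[0,0,0],"spin":0,"hand":0.65},{"delta_pos":[0,0,0],"spin":0,"hand":0.55},{"delta_pos":[0,0,0],"spin":0,"hand":0.5},{"delta_pos":[0,0,0],"spin":0,"hand":0.5}]' | grep -v rot
python3 -m handwheel '[{"delta_pos":[0,0,0.2],"spin":0,"hand":0.5},{"delta_pos":[0,0,0.6],"spin":0,"hand":0.5},{"delta_pos":[0,0,1.2],"spin":0,"hand":0.5},{"delta_pos":[0,0,1.9],"spin":0,"hand":0.5},{"delta_pos":[0,-0.3,2.8],"spin":0,"hand":0.5}]' | grep -v rot
python3 -m handwheel '[{"delta_pos":[0,-1,0],"spin":0,"hand":0.5},{"delta_pos":[0,-2,0],"spin":0,"hand":0.5},{"delta_pos":[0,-3,0],"spin":0,"hand":0.5},{"delta_pos":[0,-3.5,0],"spin":0,"hand":0.5},{"delta_pos":[0,-3.5,0],"spin":0,"hand":0.5}]' | grep -v rot
python3 - <<'E'
from h import *
for cam in("scene","top"):
    d=eyes.get_image(cam); im,P=cloud(cam); hsv=cv2.cvtColor(im,cv2.COLOR_BGR2HSV).astype(int); H,S,V=hsv[...,0],hsv[...,1],hsv[...,2]
    nr=np.hypot(P[...,0]-.55,P[...,1]+.18); m=(nr<.08)&(P[...,2]>.0715)&(P[...,2]<.08)&(S<90)
    c,n,R,N=disc(P,m); print(cam,"cover",c,n,R,N,ringfit(d,m,[0,0,.0743],[0,0,1],.07))
    m=(nr<.09)&(P[...,2]>.06)&(P[...,2]<.08); print("cover+green",ringfit(d,m,[0,0,.0693],[0,0,1],.075))
    print("white",ringfit(d,(nr<.115)&(P[...,2]>.01),[0,0,.02],[0,0,1],.09))
    cv2.imwrite(f"pics/{cam}6.png",cv2.resize(im[140:280,240:440],None,fx=4,fy=4,interpolation=cv2.INTER_CUBIC))
E
```

```text
t: 41.05
eef_pos: [0.5508, -0.1782, 0.1391]
force: [-3.1, 0.5, 3.3]
width: 0.0098
gripper_force: 30.0
t: 41.55
eef_pos: [0.5509, -0.1781, 0.138]
force: [0.4, 0.0, 0.2]
width: 0.0398
gripper_force: 0.0
t: 42.05
eef_pos: [0.5505, -0.1879, 0.2507]
force: [0.8, 0.3, 0.0]
width: 0.0437
gripper_force: 0.0
t: 42.55
eef_pos: [0.5494, -0.3339, 0.2498]
force: [0.5, 0.3, -1.3]
width: 0.0431
gripper_force: 0.0
scene cover [ 0.55473677 -0.17892372  0.07412719] [-1.13447557e-04 -7.56010621e-04  9.99999708e-01] 0.06685391557133924 993 (array([ 0.553703  , -0.17857149,  0.0743    ]), np.float64(0.06946491313425152), np.float64(0.0013167092043381936))
cover+green (array([ 0.55429711, -0.17997629,  0.0693    ]), np.float64(0.07538416270944519), np.float64(0.001032981629877331))
white (array([ 0.54548069, -0.17828172,  0.02      ]), np.float64(0.09698411534991054), np.float64(0.016376922307168695))
top cover [ 0.54867719 -0.17989389  0.07362345] [ 1.21046899e-04 -1.47787670e-04  9.99999982e-01] 0.06633075445770457 801 (array([ 0.54683206, -0.18180066,  0.0743    ]), np.float64(0.07120794787480454), np.float64(0.0013969196319005856))
cover+green (array([ 0.54664033, -0.18150228,  0.0693    ]), np.float64(0.07405285926943805), np.float64(0.00037602232846007804))
white (array([ 0.62503753, -0.24306137,  0.02      ]), np.float64(0.16690241433643568), np.float64(0.030942974236884146))
```

View pics/scene6.png

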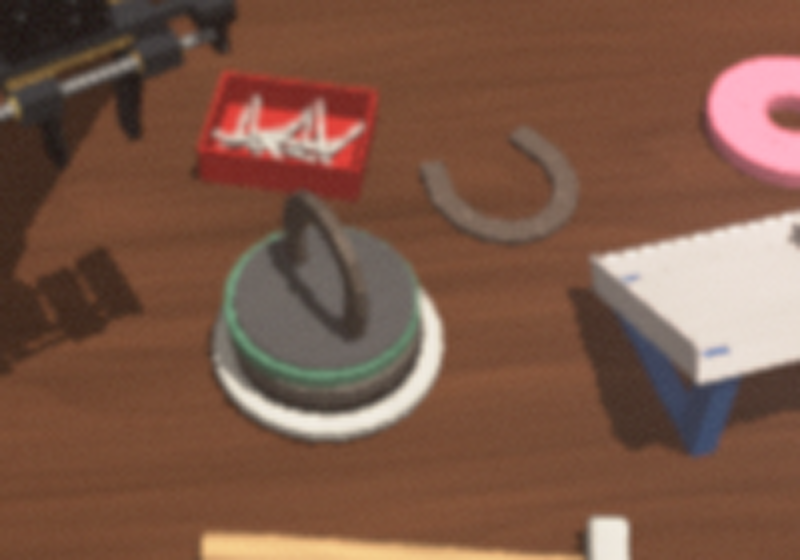

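The picture shows the cover centred and level on the green wheel (about 320,300), flush on the coarse wheel over the plate. All offsets measure within about 3 mm, so I'm handing in.

```bash
python3 -c "
from h import *
print(manip.hand_in())"
```

```text
the job is handed in; nothing more can be done
None
```

The job is handed in at about 43 s of the 72 s allowed: coarse wheel, fine wheel and cover are stacked on the pile, level and within about 4 mm of centre by camera, with the gripper clear. The hand-in gave no verdict, so I don't know how it was judged.

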